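# Load boards on a carrier, slide it under the microscope and clamp it

## Task

Get this batch ready for inspection under the microscope: wind the vise open so that the carrier will pass freely, lay every board that has its fan flat in a pocket of the aluminium carrier, one to a pocket, and put the board whose fan is missing in the white basket. Then, by its black grip, slide the loaded carrier along the bench between the vise jaws and under the microscope until it is against the end stop, and wind the crank back until it goes firm and the jaw holds the carrier tight. Do not bump the microscope or knock over the brown bottle, and let go of everything at the end.

Things in the scene. Friction and masses are not known exactly. Their poses are not given: they have to be found in the camera images.
- module1: Finished board, loose: green circuit board 76 (x) x 38 (y) x 3 mm with, in its middle, a square black fan on a finned aluminium heat sink, together 34 x 34 mm, top 33 mm above the board's underside. Grip that block across x: the board beside it has only parts up to 8 mm above the underside. Origin: centre of the underside, z up. 80 to 150 g. May be absent (None).
- module2: Finished board, loose: green circuit board 76 (x) x 38 (y) x 3 mm with, in its middle, a square black fan on a finned aluminium heat sink, together 34 x 34 mm, top 33 mm above the board's underside. Grip that block across x: the board beside it has only parts up to 8 mm above the underside. Origin: centre of the underside, z up. 80 to 150 g. May be absent (None).
- module3: Finished board, loose: green circuit board 76 (x) x 38 (y) x 3 mm with, in its middle, a square black fan on a finned aluminium heat sink, together 34 x 34 mm, top 33 mm above the board's underside. Grip that block across x: the board beside it has only parts up to 8 mm above the underside. Origin: centre of the underside, z up. 80 to 150 g. May be absent (None).
- module4: Finished board, loose: green circuit board 76 (x) x 38 (y) x 3 mm with, in its middle, a square black fan on a finned aluminium heat sink, together 34 x 34 mm, top 33 mm above the board's underside. Grip that block across x: the board beside it has only parts up to 8 mm above the underside. Origin: centre of the underside, z up. 80 to 150 g. May be absent (None).
- fanless: Loose board, the same (76 x 38 x 3 mm) but with its fan missing: bare aluminium fins, 34 x 34 mm, end 21 mm above the board's underside. Origin: centre of the underside, z up. 80 g.
- carrier: Loose aluminium tray 90 (x) x 183 (y) mm on the bench, floor 4 mm thick, walls up to 12 mm. Three dividers as high as the walls make four pockets in a row along y, 82 (x) x 42 (y) mm inside, centres y = -67.5, -22.5, 22.5, 67.5 mm; boards lie with their long side along x. The +y end enters the vise first. Origin: centre of the underside. Empty 0.4 to 0.65 kg; slides on the bench.
- carrier_grip (a point): Middle of the carrier's grip, an upright black block 24 (carrier's x) x 30 (y) mm, from 7 to 53 mm above the bench, on a flat neck beyond the carrier's -y end: at carrier y = -136.5 mm, height 30 mm.
- vise: Fixed board vise. Origin, on the bench: where the carrier's origin lies, axes alike, when the carrier is home and clamped. Fixed jaw: bar 22 mm high, face at x = +45 mm, y = -110 to 110 mm, flared lead-in to y = -138 mm. The channel between the jaws is open at its -y end; the carrier enters along +y. The crank's bracket is on the -x side, back face at x = -126 mm, 84 mm high.
- vise_stop (a point): Middle of the end stop's face, on the bench at vise y = +91.5 mm: a bar 22 mm high across the channel, which the +y end of the carrier meets.
- jaw: Moving jaw, a bar 22 mm high, y = -90 to 90 mm of the vise, flared lead-in to -118 mm. Origin: foot of the middle of its face. Moves along the vise's x from -61 mm (open) to -43.5 mm (crank at its end, vise empty); it meets a carrier lying against the fixed jaw at -45 mm and stops there. Starts nearly shut, too narrow for the carrier. Moved only by the crank; stays where left.
- crank (a joint): Angle of the vise crank, rad; starts at 11 to 13.5. 0 = jaw fully open; grows turning clockwise as seen looking along the vise's +x, closing the jaw 8 mm a turn. Takes 2.5 N at the handle; once the jaw meets the carrier, at 12.6, ever more: about 8 N at 13.0, 15 N at 13.5. End at 13.75. Let go there it springs back to about 12.65 and holds tight; elsewhere it stays where left.
- crank_grip (a point): Middle of the crank's black handle, a freely turning sleeve 16 mm in diameter, 44 mm long, parallel to the vise's x. It goes round on a radius of 35 mm about crank_axis: at crank angle q it is at vise y = -35 sin q mm, height 60 + 35 cos q mm (at the top at q = 0, then towards -y).
- crank_axis (a point): Point on the axis of the crank, level with the middle of the handle: at vise x = -169 mm, y = 0, 60 mm above the bench; the axis is parallel to the vise's x.
- microscope: Fixed stereo microscope, origin and axes as the vise. Its head hangs over the vise: black housing 72 (x) x 62 (y) mm at vise y = +22 mm, underside 106 mm above the bench; from 205 mm up a white body 95 x 90 mm, eyepieces slanting to +x up to 0.37 m; boom to +y at height 335 mm, column at y = +415 mm. Must not be bumped (over 3 N).
- basket: White slatted reject basket, fixed, 160 x 160 mm outside, 62 mm high, wall 4 mm, open at the top. Origin: centre of its underside.
- solvent: Brown glass bottle, 72 mm in diameter, 190 mm high, standing on the bench. Origin: centre of its foot.
Mind the look-alikes: they are no part of the job. What is shaped like the module2 but orange or purple is not meant.

How it is judged (in metres and radians):
On the way, in this order (a step that is already met when the one before it is completed fails the run):
1. the vise is open, with at least 4 mm to spare, and every board with a fan lies flat in a pocket of the carrier (x of module1 in the frame of carrier between -0.012 and 0.012 m and y of module1 in the frame of carrier between -0.09 and 0.09 m and z of module1 in the frame of carrier between 0.001 and 0.0085 m and angle between each of module1, module2, module3, module4's own z axis and vertical below 0.12 rad and x of module2 in the frame of carrier between -0.012 and 0.012 m and y of module2 in the frame of carrier between -0.09 and 0.09 m and z of module2 in the frame of carrier between 0.001 and 0.0085 m and x of module3 in the frame of carrier between -0.012 and 0.012 m and y of module3 in the frame of carrier between -0.09 and 0.09 m and z of module3 in the frame of carrier between 0.001 and 0.0085 m and x of module4 in the frame of carrier between -0.012 and 0.012 m and y of module4 in the frame of carrier between -0.09 and 0.09 m and z of module4 in the frame of carrier between 0.001 and 0.0085 m and x of jaw in the frame of vise below -0.049 m), for 0.2 s.
2. the loaded carrier is in the vise channel, under the microscope, against the end stop (x of module1 in the frame of carrier between -0.012 and 0.012 m and y of module1 in the frame of carrier between -0.09 and 0.09 m and z of module1 in the frame of carrier between 0.001 and 0.0085 m and angle between each of module1, module2, module3, module4's own z axis and vertical below 0.12 rad and x of module2 in the frame of carrier between -0.012 and 0.012 m and y of module2 in the frame of carrier between -0.09 and 0.09 m and z of module2 in the frame of carrier between 0.001 and 0.0085 m and x of module3 in the frame of carrier between -0.012 and 0.012 m and y of module3 in the frame of carrier between -0.09 and 0.09 m and z of module3 in the frame of carrier between 0.001 and 0.0085 m and x of module4 in the frame of carrier between -0.012 and 0.012 m and y of module4 in the frame of carrier between -0.09 and 0.09 m and z of module4 in the frame of carrier between 0.001 and 0.0085 m and y of carrier in the frame of vise between -0.006 and 0.006 m and x of carrier in the frame of vise between -0.02 and 0.006 m and angle between the y axis of carrier and the y axis of vise, either way round below 0.09 rad), for 0.2 s.
3. the jaw is wound onto the carrier and holds it tight (all of step 2 and contact force between jaw and carrier above 6 N and x of jaw in the frame of vise above -0.048 m), for 0.2 s.
At the end, for the whole second after the job is handed in: Every board with a fan lies flat (within 7 degrees) on the floor of a carrier pocket; the carrier is within 6 mm of the end stop, square in the vise (within 5 degrees), pressed by the jaw with over 6 N; the board without a fan is inside the basket; all at rest (all of step 3 and x of fanless in the frame of basket between -0.08 and 0.08 m and y of fanless in the frame of basket between -0.08 and 0.08 m and z of fanless in the frame of basket between -0.01 and 0.055 m and linear speed of each of module1, module2, module3, module4, fanless, carrier below 0.02 m/s); the robot touches nothing.
It fails at once if the microscope is bumped (over 3 N) (contact force between anything else and microscope above 3 N).
It fails at once if the brown bottle is knocked over (angle between solvent's own z axis and vertical above 0.6 rad).
Of module1, module2, module3, module4 only 2 to 4 are there at a start; the rules pass over those that are not, and their reading is None.
At some moment in a run one of carrier, fanless may be knocked a few centimetres aside while the robot is not near it.
Once in a run the grip may slacken for a moment while it holds something.
It also fails if it takes over 210 s, if anything falls off the work surface, if the arm or the gripper's body presses on something with over 40 N, if the wrist force passes 120 N, or if a joint passes its speed limit or range.

## Robot

A 6-joint arm with a two-finger parallel gripper is mounted at the origin on the work surface. World frame = base frame: x ahead of the robot, y to its left, z up, the work surface at z = 0. Lengths are in m, angles in degrees, forces in N, time in s.
With the tool pointing down it reaches from about 0.4 to 0.825 m from the base axis. Payload 7 kg.
Tool frame: the origin (TCP) lies midway between the tips of the shut fingers; the grasp point (between the pads) lies 19 mm behind it (r.grip_depth is the distance from the TCP to the grasp point, in m); z points along the fingers, y is the line along which they close (so a half turn about z gives the same grasp; the last joint's range is limited). The gripper opens to 88 mm and grips with 3 to 60 N. Pads are 19 mm wide; open, the fingers measure 130 mm over their backs; the gripper's body (78 mm by 193 mm) begins 47 mm behind the grasp point.
Start: joints at [88.7, 20.546, 0.682, 0, -70.136, -16.507], TCP at [0.206, 0.643, 0.227] pointing down, gripper open.
Joint ranges: [-176.03, 176.03], [-82.01, 121.73], [-58.28, 71.71], [-173.87, 95.51], [-174.79, -0.11], [-173.66, 173.66]. Speed limits (degrees/s): [136.94, 136.94, 172.46, 180, 180, 180].

## Interface

Orientations are given as [roll, pitch, yaw] about the fixed x, y, z axes, in that order (R = Rz(yaw) Ry(pitch) Rx(roll)).
In Python, from plant import r, capture, close_job, search_frame, outline_of gives the robot as it stands.
- The arm moves only by the shell command python3 -m creep 'ROWS' [FORCE]. ROWS is JSON, a list of rows, each a list of 7 numbers: the finger opening in mm, from 0 to 87.6, then the shift along the world's x, y, z in units of 25 mm (1.0 is 25 mm), then the turn, a rotation vector about the world's x, y, z in degrees. In form: [[hand, x, y, z, ax, ay, az], ...]. A call has 1 to 8 rows; each row shifts and turns the commanded pose from where the row before left it; what a row does not reach is not made up. A row lasts 1/12 s, in which the tool goes at most 41.7 mm and 7.16 degrees, less where a joint would pass 70% of its speed; a pose out of reach is approached as far as the arm can. A call is refused whole if a number of a shift passes 1 or a number of a turn 7.16, either way. A call with a gripper value outside its range is refused whole. The fingers move at their own pace and stop on an object; FORCE is the grip in N (left out, the last holds). Time passes only in rows, so rows that do not move let the fingers close. It gives the time, the measured TCP pose, the force, the opening and the grip force at its end, in the units of the state.
- r.get_state(): the state, without advancing time (a new reading comes with each control period).
- capture(name): name is "scene" or "top"; returns a dict with "frame" (384x512x3 uint8, red, green, blue), "K" (3x3 intrinsics, pixels), "k1" (the pictures are not rectified: a ray, as slopes to the right and down, at radius r is drawn at 1 + k1 r^2 times it, then the intrinsics apply), "origin" and "rotation" of the camera in the world. Camera axes: x right, y down, z forward; pixel columns grow to the right and rows downward; lengths in m; the calibration is good to about 2 mm. A picture is of the moment at which its call begins. There is no depth.
- close_job(): hands the job in; it is judged then, once.
Trained networks look in a picture, given as the dict that the camera call returned (one of the last four; its "shot" number tells which), for a name from the list of things; names that differ only in an ending like _2 or _b are one class to them, and where a whole thing is asked for, a point or a joint stands for the part that bears it (a point fixed in the world has none). Each returns a list of dicts, best first, with "conf" (0 to 1); they miss things now and then, are a little off and sometimes report something else, mostly with a low value. They report only what shows in the picture. A call takes as long as a camera call. They do not tell look-alikes from the thing itself.
- search_frame(picture, target): "bbox" ([left, top, right, bottom] in pixels, round what is visible of it).
- outline_of(picture, target): "region" (384x512 bool, what is visible of it) and "bbox" ([left, top, right, bottom] in pixels, round what is visible of it).
The state is a dict: "time_s": time; "joints": joint angles; "qd": joint speeds; "joint_torque": joint torques, N m; "tcp_pos": TCP position; "eef_rot": TCP orientation; "contact_force": force on the tool from outside, world axes, zero at the start; "moment": the same for the moment, N m; "gripper_width": finger opening in m; "gripper_force": force on a finger pad.
Only numpy, scipy, OpenCV 4.12 (cv2) and the standard library are available. Lean on these libraries where they do the work, as an engineer would, in place of code of your own. Each camera call takes 0.05 s, during which the arm holds its last target. There are 200 camera calls.

## Working session

There is one attempt and no reset: what is moved stays moved. The work goes in short steps, Python scripts to look and compute and a shell command to move; the robot and the scene stay as the last step left them, time stands still between calls to the robot, and variables do not carry over. Pictures are saved under pics/ and viewed, at most 14 in all, crops included, and the job is handed in when it is done.

```bash
ls; mkdir -p pics; cat > h.py <<'E'
import numpy as np, cv2
from plant import r, capture, close_job, search_frame, outline_of
def ray(c,u,v):
    K=np.array(c["K"]);d=np.array([(u-K[0,2])/K[0,0],(v-K[1,2])/K[1,1]]);s=d.copy()
    for _ in range(20): s=d/(1+c["k1"]*(s@s))
    R=np.array(c["rotation"]);w=R@np.array([s[0],s[1],1.]);return np.array(c["origin"]),w
def at(c,u,v,z):
    o,w=ray(c,u,v);return (o+w*(z-o[2])/w[2])
def proj(c,p):
    q=np.array(c["rotation"]).T@(np.array(p,float)-np.array(c["origin"]));s=q[:2]/q[2];s=s*(1+c["k1"]*(s@s));K=np.array(c["K"])
    return np.array([K[0,0]*s[0]+K[0,2],K[1,1]*s[1]+K[1,2]])
def tri(c1,p1,c2,p2):
    o1,w1=ray(c1,*p1);o2,w2=ray(c2,*p2);A=np.stack([w1,-w2],1);t=np.linalg.lstsq(A,o2-o1,rcond=None)[0]
    a=o1+t[0]*w1;b=o2+t[1]*w2;return (a+b)/2,np.linalg.norm(a-b)
def save(c,n): cv2.imwrite(f"pics/{n}.png",cv2.cvtColor(c["frame"],cv2.COLOR_RGB2BGR))
E
python3 - <<'E'
from h import *
np.set_printoptions(precision=3,suppress=True)
for n in ("scene","top"):
    c=capture(n);save(c,n+"0");print(n,c["origin"],c["rotation"],c["K"],c["k1"])
    for t in ("module1","fanless","carrier","carrier_grip","vise","jaw","crank","crank_grip","microscope","basket","solvent"):
        print(t,[(round(d["conf"],2),np.round(d["bbox"]).astype(int).tolist()) for d in search_frame(c,t)])
s=r.get_state();print(s)
E
```

```text
pics
scene [1.115 0.266 1.042] [-144.014    0.447  109.499] [[365.946   0.    256.099]
 [  0.    365.946 194.511]
 [  0.      0.      1.   ]] -0.11720302791977527
module1 [(0.76, [250, 191, 264, 211]), (0.65, [164, 129, 181, 143]), (0.59, [228, 180, 242, 202]), (0.54, [165, 156, 183, 167]), (0.53, [181, 169, 201, 189]), (0.52, [203, 178, 212, 194]), (0.47, [205, 142, 220, 159])]
fanless [(0.76, [200, 176, 215, 196]), (0.43, [180, 204, 248, 257]), (0.4, [163, 155, 185, 171])]
carrier [(0.56, [176, 204, 249, 254]), (0.47, [163, 157, 183, 168]), (0.38, [204, 178, 214, 196])]
carrier_grip [(0.78, [177, 204, 246, 256])]
vise [(0.71, [249, 195, 511, 349])]
jaw [(0.54, [266, 227, 329, 257])]
crank []
crank_grip []
microscope [(0.65, [283, 200, 512, 346]), (0.57, [176, 206, 246, 256])]
basket [(0.71, [94, 167, 158, 219])]
solvent [(0.65, [363, 168, 394, 214]), (0.37, [179, 202, 248, 258])]
top [0.342 0.021 1.304] [-174.902   -0.834  -89.309] [[448.281   0.    259.447]
 [  0.    448.281 187.169]
 [  0.      0.      1.   ]] -0.022412790084427196
module1 [(0.89, [334, 196, 354, 222]), (0.87, [3
[... 351 characters left out ...]
 190, 201])]
crank_grip [(0.29, [250, 117, 336, 165])]
microscope [(0.6, [2, 64, 190, 168]), (0.53, [158, 148, 232, 172])]
basket [(0.96, [368, 118, 441, 187]), (0.39, [246, 184, 261, 210])]
solvent [(0.97, [92, 220, 129, 252])]
{'time_s': 1.2, 'joints': array([ 88.699,  20.547,   0.683,   0.002, -70.133, -16.507]), 'qd': array([-0.071,  0.112,  0.026,  0.069,  0.055, -0.104]), 'joint_torque': array([ -0.003, -58.239,  29.331,   7.002,   0.013,  -0.   ]), 'tcp_pos': array([0.206, 0.643, 0.227]), 'eef_rot': array([-179.997,   -0.001,  -17.808]), 'contact_force': array([0.643, 0.024, 0.121]), 'moment': array([-0.022,  0.018,  0.007]), 'gripper_force': 0.0, 'gripper_width': 0.08796984260874652}
```

```bash
python3 - <<'E'
s=open('h.py').read()
s=s.replace('import numpy as np, cv2','import numpy as np, cv2\nfrom scipy.spatial.transform import Rotation as Ro\ndef RM(c):\n    a=np.array(c["rotation"]);return a if a.shape==(3,3) else Ro.from_euler("xyz",a,degrees=True).as_matrix()').replace('np.array(c["rotation"])','RM(c)').replace('a=RM(c);return','a=np.array(c["rotation"]);return')
open('h.py','w').write(s)
import cv2
a=cv2.imread('pics/scene0.png');b=cv2.imread('pics/top0.png')
cv2.imwrite('pics/s1.png',cv2.resize(a[110:350,80:512],(800,444),interpolation=cv2.INTER_CUBIC))
cv2.imwrite('pics/t1.png',cv2.resize(b[40:300,0:450],(800,462),interpolation=cv2.INTER_CUBIC))
E
```

```text
(no output)
```

View pics/s1.png

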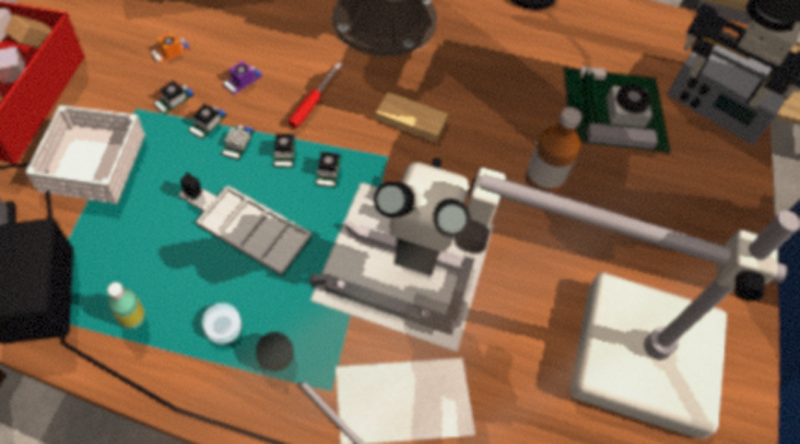

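View pics/t1.png

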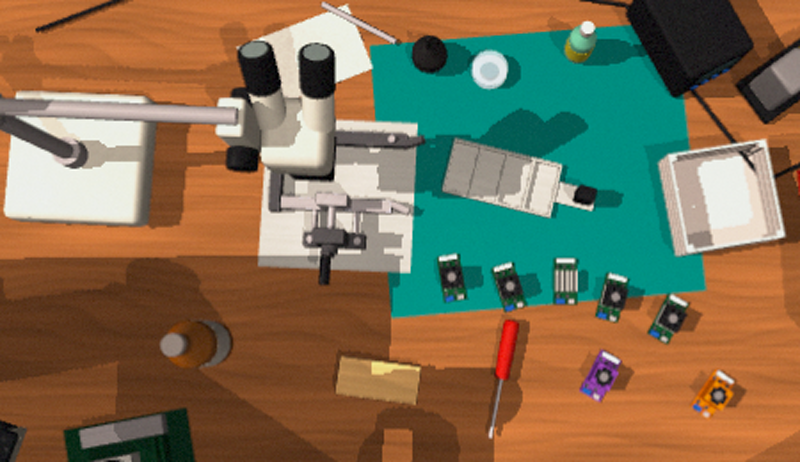

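```bash
cat >> h.py <<'E'
from scipy.optimize import minimize
def box(x0,x1,y0,y1,z0,z1): return np.array([[x,y,z] for x in(x0,x1) for y in(y0,y1) for z in(z0,z1)])/1000.
MOD=[box(-38,38,-19,19,0,3),box(-17,17,-17,17,3,33)]
FLS=[box(-38,38,-19,19,0,3),box(-17,17,-17,17,3,21)]
CAR=[box(-45,45,-91.5,91.5,0,12),box(-12,12,-151.5,-121.5,7,53)]
def sil(c,boxes,p,z=0,S=8):
    """supersampled silhouette; returns crop-full float image"""
    m=np.zeros((384,512),np.float32);co,si=np.cos(p[2]),np.sin(p[2]);R=np.array([[co,-si,0],[si,co,0],[0,0,1]])
    hs=[]
    for b in boxes:
        P=b@R.T+[p[0],p[1],z]
        hs.append(cv2.convexHull(np.array([proj(c,q) for q in P],np.float32)))
    a=np.vstack(hs)[:,0];lo=np.maximum(np.floor(a.min(0)).astype(int)-1,0);hi=np.minimum(np.ceil(a.max(0)).astype(int)+2,[512,384])
    if (hi<=lo).any(): return m
    t=np.zeros(((hi[1]-lo[1])*S,(hi[0]-lo[0])*S),np.uint8)
    for h in hs: cv2.fillConvexPoly(t,np.round(((h[:,0]-lo+.5)*S-.5)*16).astype(np.int32),255,shift=4)
    m[lo[1]:hi[1],lo[0]:hi[0]]=cv2.resize(t,(hi[0]-lo[0],hi[1]-lo[1]),interpolation=cv2.INTER_AREA)/255.
    return m
def fit(views,boxes,p0,z=0):
    """views: [(c,region)], minimise 1-IoU"""
    def f(p):
        e=0
        for c,g in views:
            s=sil(c,boxes,p,z);g=g.astype(np.float32);e+=1-np.minimum(s,g).sum()/np.maximum(s,g).sum()
        return e/len(views)
    best=None
    for dy in (0,.25,-.25):
        q=minimize(f,[p0[0],p0[1],p0[2]+dy],method="Nelder-Mead",options=dict(initial_simplex=np.array([p0[0],p0[1],p0[2]+dy])+np.array([[0,0,0],[.008,0,0],[0,.008,0],[0,0,.15]]),xatol=1e-4,fatol=1e-4))
        if best is None or q.fun<best.fun: best=q
    return best.x,best.fun
def cen(b): return (b[0]+b[2])/2,(b[1]+b[3])/2
E
python3 - <<'E'
from h import *
np.set_printoptions(precision=4,suppress=True)
ct=capture("top");cs=capture("scene");save(ct,"top1");save(cs,"scene1")
import pickle;pickle.dump((ct,cs),open("c.pkl","wb"))
for t,M,h in (("module1",MOD,.033),("fanless",FLS,.021),("carrier",CAR,.012)):
    T=outline_of(ct,t);Sc=outline_of(cs,t)
    for d in T:
        if d["conf"]<.3: continue
        u,v=cen(d["bbox"]);p=at(ct,u,v,h*.6)
        reg=d["region"];(a,b)=np.nonzero(reg)
        w=cv2.PCACompute(np.stack([b,a],1).astype(np.float32),np.empty(0))[1][0]
        q=at(ct,u+20*w[0],v+20*w[1],0)-at(ct,u,v,0);yaw=np.arctan2(q[1],q[0])
        if t=="carrier":
            yaw-=np.pi/2
            if abs(np.angle(np.exp(1j*yaw)))>np.pi/2: yaw+=np.pi
            yaw=np.angle(np.exp(1j*yaw))
        f1=fit([(ct,reg)],M,[p[0],p[1],yaw])
        e=proj(cs,[f1[0][0],f1[0][1],h*.6]);S=sorted(Sc,key=lambda k:np.hypot(*(np.array(cen(k["bbox"]))-e)))[:1]
        out=[t,round(d["conf"],2),"top",f1[0][:2],np.rad2deg(f1[0][2]).round(1),round(f1[1],3)]
        if S and np.hypot(*(np.array(cen(S[0]["bbox"]))-e))<12:
            f2=fit([(cs,S[0]["region"])],M,f1[0]);f3=fit([(ct,reg),(cs,S[0]["region"])],M,f1[0])
            P,g=tri(ct,np.array([b.mean(),a.mean()]),cs,np.array(np.nonzero(S[0]["region"])).mean(1)[::-1])
            out+=["sc",f2[0][:2],np.rad2deg(f2[0][2]).round(1),round(f2[1],3),"both",f3[0],np.rad2deg(f3[0][2]).round(1),"tri",P,round(g,4)]
        out+=["rgb",ct["frame"][reg].mean(0).round()]
        print(*out)
for t in("basket","solvent","crank_grip","jaw","vise"):
    for n,c in(("t",ct),("s",cs)):
        for d in outline_of(c,t)[:1]: print(t,n,round(d["conf"],2),np.round(d["bbox"]),at(c,*cen(d["bbox"]),.06 if t in("basket","crank_grip") else .02))
f=ct["frame"][110:205,140:245,::-1];g=cs["frame"][185:310,240:350,::-1]
o=np.zeros((600,800,3),np.uint8);a=cv2.resize(f,None,fx=3.7,fy=3.7,interpolation=cv2.INTER_CUBIC);b=cv2.resize(g,None,fx=3.6,fy=3.6,interpolation=cv2.INTER_CUBIC)
o[:a.shape[0],:a.shape[1]]=a;o[:b.shape[0],400:400+b.shape[1]]=b;cv2.imwrite("pics/v1.png",o[:460])
E
```

```text
module1 0.87 top [ 0.2742 -0.2235] 152.7 0.077 sc [ 0.273  -0.2249] 152.9 0.1 both [ 0.274  -0.2238  2.6514] 151.9 tri [ 0.2746 -0.2243  0.0097] 0.0031 rgb [120.  78. 132.]
module1 0.84 top [0.4289 0.0188] -168.5 0.103 sc [0.4294 0.0196] -172.0 0.099 both [ 0.4289  0.0194 -2.9783] -170.6 tri [0.4279 0.0187 0.0006] 0.0002 rgb [52. 81. 73.]
module1 0.74 top [ 0.4176 -0.074 ] -161.8 0.067 sc [ 0.4138 -0.0747] -166.3 0.097 both [ 0.4168 -0.0743 -2.8592] -163.8 tri [ 0.4172 -0.0738  0.0079] 0.0002 rgb [63. 82. 74.]
module1 0.74 top [ 0.249  -0.4073] 145.8 0.088 sc [ 0.2466 -0.411 ] 144.0 0.12 both [ 0.2484 -0.4084  2.529 ] 144.9 tri [ 0.2488 -0.4073  0.0127] 0.0045 rgb [174. 108.  49.]
module1 0.67 top [ 0.4026 -0.2435] 166.3 0.072 sc [ 0.4027 -0.2456] 169.1 0.101 both [ 0.4026 -0.2444  2.9105] 166.8 tri [ 0.4032 -0.2452  0.0071] 0.0037 rgb [69. 83. 75.]
module1 0.67 top [ 0.3686 -0.336 ] 151.3 0.068 sc [ 0.3687 -0.3389] 152.5 0.088 both [ 0.3684 -0.3368  2.644 ] 151.5 tri [ 0.3687 -0.3376  0.0091] 0.0048 rgb [76. 82. 72.]
fanless 0.85 top [ 0.4274 -0.1682] -179.8 0.035 sc [ 0.4268 -0.1685] -179.0 0.123 both [ 0.4274 -0.1682 -3.1388] -179.8 tri [ 0.4275 -0.1686  0.0028] 0.0012 rgb [112. 127. 114.]
carrier 0.57 top [ 0.5973 -0.0623] -14.4 0.101 sc [ 0.5976 -0.0627] -12.8 0.097 both [ 0.5973 -0.0628 -0.2371] -13.6 tri [ 0.5939 -0.0771  0.0063] 0.0011 rgb [171. 163. 152.]
basket t 0.65 [367. 118. 441. 185.] [ 0.5603 -0.4032  0.06  ]
basket s 0.89 [ 90. 165. 156. 216.] [ 0.5789 -0.4129  0.06  ]
solvent t 0.7 [ 92. 221. 132. 249.] [0.315  0.4217 0.02  ]
solvent s 0.68 [362. 168. 394. 214.] [0.2639 0.4096 0.02  ]
crank_grip t 0.48 [180. 187. 184. 203.] [0.4284 0.2193 0.06  ]
jaw t 0.98 [157. 148. 230. 172.] [0.5322 0.1941 0.02  ]
jaw s 0.75 [266. 228. 328. 258.] [0.5528 0.1969 0.02  ]
vise t 0.89 [  0.  60. 237. 204.] [0.6107 0.4136 0.02  ]
vise s 0.79 [251. 197. 508. 349.] [0.5726 0.4612 0.02  ]
```

View pics/v1.png

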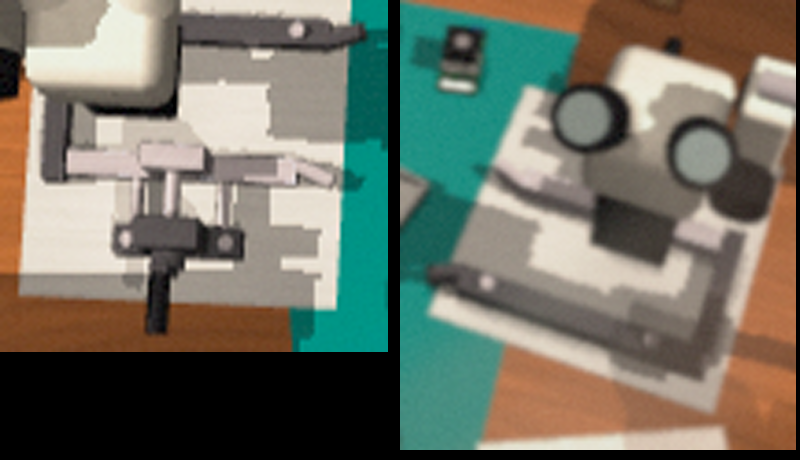

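```bash
cat >> h.py <<'E'
def VP(p,P):
    co,si=np.cos(p[2]),np.sin(p[2]);P=np.atleast_2d(P)/1000.
    return np.c_[p[0]+co*P[:,0]-si*P[:,1],p[1]+si*P[:,0]+co*P[:,1],P[:,2]]
def overlay(c,segs,x0,x1,y0,y1,k,n=None):
    im=cv2.resize(np.ascontiguousarray(c["frame"][y0:y1,x0:x1,::-1]),None,fx=k,fy=k,interpolation=cv2.INTER_CUBIC)
    for (a,b,col) in segs:
        q=[tuple(int(t) for t in np.round((proj(c,e)+.5-[x0,y0])*k-.5)) for e in(a,b)];cv2.line(im,*q,col,1)
    if n: cv2.imwrite(f"pics/{n}.png",im)
    return im
def vsegs(p,jx=-46,q=12):
    S=[]
    def L(a,b,c): A=VP(p,[a,b]);S.append((A[0],A[1],c))
    for z,c in((0,(0,0,255)),(22,(0,255,0))):
        L((45,-110,z),(45,110,z),c);L((-50,91.5,z),(45,91.5,z),c);L((jx,-90,z),(jx,90,z),c)
    L((-126,-40,84),(-126,40,84),(255,0,255))
    y,z=-35*np.sin(q),60+35*np.cos(q);L((-191,y,z),(-147,y,z),(0,255,255));L((-191,0,60),(-147,0,60),(255,255,0))
    return S
E
python3 - <<'E'
from h import *
import pickle;ct,cs=pickle.load(open("c.pkl","rb"))
np.set_printoptions(precision=4,suppress=True)
C=lambda x,y:(140+(x+.5)/3.7-.5,110+(y+.5)/3.7-.5)
for n,(x,y,z) in dict(plateBL=(20,297,.004),plateBR=(337,309,.004),plateTR=(352,0,.004),fixL=(182,46,0),fixR=(300,49,0),stop=(70,135,.022),jawL=(67,174,.022),brkL=(113,257,.084),brkR=(243,257,.084),hT=(166,265,.085),hB=(157,333,.085)).items(): print(n,at(ct,*C(x,y),z))
# initial guess
p=[0.582,0.19,np.deg2rad(-2)]
for d in outline_of(capture("top"),"jaw")[:1]:
    a,b=np.nonzero(d["region"]);
    for u in range(160,230,6):
        s=a[b==u]; 
        if len(s): print(u,s.min(),s.max(),at(ct,u,s.min()-.5,.022)[:2],at(ct,u,s.max()+.5,.022)[:2])
E
```

```text
plateBL [0.4457 0.3352 0.004 ]
plateBR [0.4396 0.0865 0.004 ]
plateTR [0.6873 0.0789 0.004 ]
fixL [0.6488 0.2141 0.    ]
fixR [0.6477 0.1199 0.    ]
stop [0.5717 0.2963 0.022 ]
jawL [0.5409 0.2976 0.022 ]
brkL [0.4699 0.2483 0.084 ]
brkR [0.4711 0.1525 0.084 ]
hT [0.4643 0.2089 0.085 ]
hB [0.4141 0.2142 0.085 ]
160 151 157 [0.5589 0.2917] [0.5385 0.2911]
166 151 158 [0.5592 0.2744] [0.5358 0.2737]
172 151 158 [0.5594 0.2571] [0.5361 0.2564]
178 149 166 [0.5655 0.24  ] [0.5131 0.2385]
184 149 157 [0.5657 0.2227] [0.5395 0.222 ]
190 149 159 [0.566  0.2054] [0.5339 0.2046]
196 151 159 [0.5604 0.1879] [0.5341 0.1873]
202 152 161 [0.5577 0.1706] [0.5286 0.1699]
208 154 158 [0.5521 0.1531] [0.5375 0.1528]
214 154 159 [0.5523 0.1358] [0.5349 0.1355]
220 154 159 [0.5526 0.1185] [0.5351 0.1182]
226 156 159 [0.547  0.1011] [0.5353 0.1009]
```

```bash
python3 - <<'E'
from h import *
import pickle;ct,cs=pickle.load(open("c.pkl","rb"))
p=[.603,.2015,np.deg2rad(-1.8)]
S=vsegs(p,-45.5,12.35)
a=overlay(ct,S,145,240,110,205,4.2);b=overlay(cs,S,245,345,185,305,4)
o=np.zeros((480,800,3),np.uint8);o[:a.shape[0],:a.shape[1]]=a;o[:b.shape[0],400:]=b;cv2.imwrite("pics/v2.png",o)
E
```

```text
(no output)
```

View pics/v2.png

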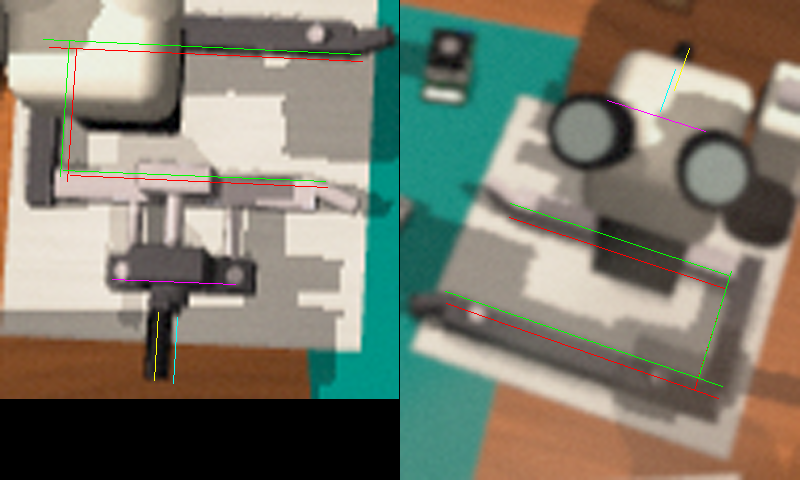

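```bash
python3 -m creep '[[87,0,0,1,0,0,2],[87,0,0,1,0,0,2],[87,0,0,1,0,0,2],[87,0,0,1,0,0,2],[87,0.49,-0.956,0,0,0,2],[87,0.49,-0.956,0,0,0,2],[87,0.49,-0.956,0,0,0,2],[87,0.49,-0.956,0,0,0,2]]'
python3 -m creep '[[60,0.49,-0.956,0,0,0,0],[60,0.49,-0.956,0,0,0,0],[60,0.49,-0.956,0,0,0,0],[60,0.49,-0.956,0,0,0,0],[60,0.49,-0.956,0,0,0,0],[60,0.49,-0.956,0,0,0,0],[60,0.49,-0.956,0,0,0,0],[60,0.49,-0.956,0,0,0,0]]'
python3 -m creep '[[44,0.49,-0.956,0,0,0,0],[44,0.49,-0.956,0,0,0,0],[44,0.49,-0.956,-1,0,0,0],[44,0.49,-0.956,-1,0,0,0],[44,0.49,-0.956,-1,0,0,0],[44,0.49,-0.956,-1,0,0,0],[44,0,0,-1,0,0,0],[44,0,0,0,0,0,0]]'
```

```text
time_s: 2.87
tcp_pos: [0.2557, 0.546, 0.3266]
eef_rot: [-180.0, 0.0, -1.7]
contact_force: [0.9, 0.5, 0.1]
gripper_width: 0.0871
gripper_force: 0.0
time_s: 3.53
tcp_pos: [0.3538, 0.3546, 0.3268]
eef_rot: [-180.0, -0.0, -1.8]
contact_force: [0.4, 0.3, -0.2]
gripper_width: 0.0599
gripper_force: 0.0
time_s: 4.2
tcp_pos: [0.4251, 0.2094, 0.1973]
eef_rot: [179.7, 0.3, -2.0]
contact_force: [-1.8, -0.6, -1.3]
gripper_width: 0.0442
gripper_force: 0.0
```

```bash
python3 -m creep '[[44,0,0,-1,0,0,0],[44,0,0,-1,0,0,0],[44,0,0,-1,0,0,0],[44,0,0,-1,0,0,0],[44,0,0,-1,0,0,0],[44,0,0,0,0,0,0],[44,0,0,0,0,0,0]]'
python3 -m creep '[[8,0,0,0,0,0,0],[8,0,0,0,0,0,0],[8,0,0,0,0,0,0],[8,0,0,0,0,0,0],[8,0,0,0,0,0,0],[8,0,0,0,0,0,0]]' 15
```

```text
time_s: 4.78
tcp_pos: [0.427, 0.2129, 0.0771]
eef_rot: [179.9, 0.0, -1.7]
contact_force: [-0.1, -1.0, -0.4]
gripper_width: 0.0442
gripper_force: 0.0
time_s: 5.28
tcp_pos: [0.4271, 0.2124, 0.0772]
eef_rot: [-180.0, -0.0, -1.8]
contact_force: [-1.4, -0.6, 3.6]
gripper_width: 0.0152
gripper_force: 15.0
```

```bash
python3 -m creep '[[8,0,0.6,-0.19,0,0,0],[8,0,0.51,-0.51,0,0,0],[8,0,0.19,-0.7,0,0,0],[8,0,0,0,0,0,0]]' 25
```

```text
time_s: 5.62
tcp_pos: [0.428, 0.2461, 0.0401]
eef_rot: [-180.0, -0.1, -1.7]
contact_force: [5.1, 2.9, -2.8]
gripper_width: 0.0155
gripper_force: 25.0
```

```bash
python3 -m creep '[[8,0,-0.19,-0.7,0,0,0],[8,0,-0.51,-0.51,0,0,0],[8,0,-0.7,-0.19,0,0,0],[8,0,-0.7,0.19,0,0,0],[8,0,-0.51,0.51,0,0,0],[8,0,-0.19,0.7,0,0,0]]'
```

```text
time_s: 6.12
tcp_pos: [0.4267, 0.1755, 0.0413]
eef_rot: [-179.9, 0.0, -1.9]
contact_force: [-4.4, 15.5, -3.8]
gripper_width: 0.0152
gripper_force: 25.1
```

```bash
python3 -m creep '[[8,0,0.25,0.7,0,0,0],[8,0,0.51,0.51,0,0,0],[8,0,0.7,0.19,0,0,0],[8,0,0.7,-0.19,0,0,0],[8,0,0.51,-0.51,0,0,0],[8,0,0.19,-0.7,0,0,0]]'
python3 -m creep '[[8,0,-0.19,-0.7,0,0,0],[8,0,-0.51,-0.51,0,0,0],[8,0,-0.7,-0.19,0,0,0],[8,0,-0.7,0.19,0,0,0],[8,0,-0.51,0.51,0,0,0],[8,0,-0.19,0.7,0,0,0]]'
```

```text
time_s: 6.62
tcp_pos: [0.428, 0.2472, 0.0422]
eef_rot: [180.0, -0.1, -1.7]
contact_force: [14.1, -17.1, 3.5]
gripper_width: 0.0149
gripper_force: 25.0
time_s: 7.12
tcp_pos: [0.4262, 0.1759, 0.0409]
eef_rot: [180.0, 0.1, -1.9]
contact_force: [-2.2, 10.5, -3.8]
gripper_width: 0.0153
gripper_force: 25.1
```

```bash
python3 -m creep '[[40,0,0,0,0,0,0],[40,0,0,0,0,0,0],[40,0,0,0,0,0,0],[60,0,0,1,0,0,0],[87,0,0,1,0,0,0],[87,0,0,1,0,0,0],[87,0,0,1,0,0,0],[87,0,0,0,0,0,0]]'
cat > meas.py <<'E'
from h import *
np.set_printoptions(precision=4,suppress=True)
def measure(names=("module1","fanless","carrier")):
    ct=capture("top");cs=capture("scene")
    for t in names:
        M,h={"module1":(MOD,.033),"fanless":(FLS,.021),"carrier":(CAR,.012)}[t]
        Sc=outline_of(cs,t)
        for d in outline_of(ct,t):
            if d["conf"]<.3: continue
            u,v=cen(d["bbox"]);p=at(ct,u,v,h*.6);reg=d["region"];a,b=np.nonzero(reg)
            if t!="carrier" and p[0]<.33: continue
            w=cv2.PCACompute(np.stack([b,a],1).astype(np.float32),np.empty(0))[1][0]
            q=at(ct,u+20*w[0],v+20*w[1],0)-at(ct,u,v,0);yaw=np.arctan2(q[1],q[0])
            if t=="carrier":
                yaw-=np.pi/2
            yaw=(yaw+np.pi/2)%np.pi-np.pi/2
            f1=fit([(ct,reg)],M,[p[0],p[1],yaw])
            e=proj(cs,[f1[0][0],f1[0][1],h*.6]);S=sorted(Sc,key=lambda k:np.hypot(*(np.array(cen(k["bbox"]))-e)))[:1]
            s=""
            if S and np.hypot(*(np.array(cen(S[0]["bbox"]))-e))<14:
                f3=fit([(ct,reg),(cs,S[0]["region"])],M,f1[0]);s=("both",f3[0][:2],np.rad2deg(f3[0][2]).round(1))
            print(t,round(d["conf"],2),f1[0][:2],np.rad2deg(f1[0][2]).round(1),round(f1[1],3),s)
    return ct,cs
if __name__=="__main__":
    import sys,time
    ct,cs=measure(sys.argv[2:] or ("module1","fanless","carrier"));save(ct,sys.argv[1]+"_t");save(cs,sys.argv[1]+"_s")
    import pickle;pickle.dump((ct,cs),open("c.pkl","wb"))
E
python3 meas.py m1
```

```text
time_s: 7.78
tcp_pos: [0.4291, 0.1781, 0.1454]
eef_rot: [-179.8, -0.3, -1.7]
contact_force: [1.0, 0.3, 0.1]
gripper_width: 0.0627
gripper_force: 0.0
module1 0.68 [0.4319 0.0191] 11.5 0.086 ('both', array([0.4308, 0.0191]), np.float64(11.8))
module1 0.59 [ 0.4021 -0.2446] -14.1 0.068 ('both', array([ 0.4022, -0.2451]), np.float64(-13.3))
module1 0.58 [ 0.418  -0.0736] 18.1 0.074 ('both', array([ 0.4167, -0.074 ]), np.float64(19.0))
module1 0.57 [ 0.3692 -0.3372] -27.0 0.106 ('both', array([ 0.3689, -0.3381]), np.float64(-26.6))
fanless 0.82 [ 0.427  -0.1675] 0.1 0.088 ('both', array([ 0.4267, -0.1682]), np.float64(0.2))
carrier 0.73 [ 0.5972 -0.0613] -13.6 0.095 ('both', array([ 0.5971, -0.0622]), np.float64(-12.8))
carrier 0.55 [0.6558 0.2887] -8.3 0.85
```

```bash
python3 -m creep '[[58,0,-0.6,0,0,0,-7],[58,0,-0.6,0,0,0,-7],[58,0,-0.6,0,0,0,-7],[58,0,-0.6,0,0,0,-7],[58,0,-0.6,0,0,0,-7],[58,0,-0.6,0,0,0,-7],[58,0,-0.6,0,0,0,-7],[58,0,-0.6,0,0,0,-7]]'
python3 -m creep '[[58,0,-0.6,-0.8,0,0,-7],[58,0,-0.6,-0.8,0,0,-7],[58,0,-0.3,-0.8,0,0,-7],[58,0,0,-0.6,0,0,0],[58,0,0,0,0,0,0],[58,0,0,0,0,0,0]]'
```

```text
time_s: 8.85
tcp_pos: [0.4267, 0.0556, 0.1411]
eef_rot: [179.9, -0.0, -58.1]
contact_force: [-0.3, -0.5, -0.4]
gripper_width: 0.0579
gripper_force: 0.0
time_s: 9.35
tcp_pos: [0.4264, 0.0185, 0.066]
eef_rot: [179.9, -0.1, -78.8]
contact_force: [0.4, 0.3, 0.8]
gripper_width: 0.0577
gripper_force: 0.0
```

```bash
python3 -m creep '[[58,0.14,0.02,-1,0,0,0],[58,0,0,-1,0,0,0],[58,0,0,-0.2,0,0,0],[58,0,0,0,0,0,0],[30,0,0,0,0,0,0],[30,0,0,0,0,0,0],[30,0,0,0,0,0,0],[30,0,0,0,0,0,0]]' 25
python3 -m creep '[[30,0,0,0,0,0,0],[30,0,0,0.8,0,0,0],[30,0,0,1,0,0,0],[30,0,0,1,0,0,0],[30,0,0,0,0,0,0]]'
```

```text
time_s: 10.02
tcp_pos: [0.4311, 0.0198, 0.0126]
eef_rot: [-179.9, 0.0, -78.8]
contact_force: [0.0, 0.4, -0.1]
gripper_width: 0.0367
gripper_force: 0.0
time_s: 10.43
tcp_pos: [0.433, 0.0204, 0.0858]
eef_rot: [-179.6, 0.1, -78.7]
contact_force: [0.2, 0.1, -1.1]
gripper_width: 0.0341
gripper_force: 25.0
```

```bash
python3 -m creep '[[30,0.92,-0.08,0,0,0,-3.1],[30,0.92,-0.08,0,0,0,-3.1],[30,0.92,-0.08,0,0,0,-3.1],[30,0.92,-0.08,0,0,0,-3.1],[30,0.92,-0.08,0,0,0,-3.1],[30,0.92,-0.08,0,0,0,-3.1],[30,0.92,-0.08,0,0,0,-3.1],[30,0.86,-0.08,0,0,0,-3.1]]'
python3 -m creep '[[30,0,0,0,0,0,0],[30,0,0,0,0,0,0],[30,0,0,0,0,0,0]]'
```

```text
time_s: 11.1
tcp_pos: [0.6139, 0.0032, 0.0812]
eef_rot: [180.0, -0.0, -103.8]
contact_force: [0.2, 0.4, -0.4]
gripper_width: 0.0339
gripper_force: 25.0
time_s: 11.35
tcp_pos: [0.6119, 0.0033, 0.0809]
eef_rot: [179.9, -0.0, -103.6]
contact_force: [-0.9, 0.4, -1.5]
gripper_width: 0.0337
gripper_force: 25.0
```

```bash
python3 -m creep '[[30,0.03,0.03,-1,0,0,0],[30,0,0,-0.9,0,0,0],[30,0,0,-0.3,0,0,0],[30,0,0,0,0,0,0],[30,0,0,-0.2,0,0,0],[30,0,0,-0.15,0,0,0],[30,0,0,0,0,0,0]]'
```

```text
time_s: 11.93
tcp_pos: [0.6136, 0.0043, 0.018]
eef_rot: [-180.0, 0.0, -103.6]
contact_force: [0.0, -0.7, -0.8]
gripper_width: 0.0344
gripper_force: 2.5
```

```bash
python3 -m creep '[[30,0,0,-0.07,0,0,0],[54,0,0,0,0,0,0],[54,0,0,0,0,0,0],[54,0,0,0,0,0,0],[58,0,0,1,0,0,0],[58,0,0,1,0,0,0],[58,-1,0,0.6,0,0,0],[58,-1,0,0,0,0,0]]' 25
python3 -m creep '[[58,-1,-0.4,0,0,0,0],[58,-1,-0.4,0,0,0,0],[58,-1,-0.4,0,0,0,0],[58,-1,-0.4,0,0,0,0],[58,-1,-0.4,0,0,0,7],[58,-0.7,-0.4,0,0,0,7],[58,0,-0.4,0,0,0,7],[58,0,0,0,0,0,7]]'
python3 meas.py m2; python3 - <<'E'
import cv2
a=cv2.imread('pics/m2_t.png')[105:240,230:370];b=cv2.imread('pics/m2_s.png')[150:280,160:300]
import numpy as np
cv2.imwrite('pics/m2.png',np.hstack([cv2.resize(a,(400,386),interpolation=cv2.INTER_CUBIC),cv2.resize(b,(400,386),interpolation=cv2.INTER_CUBIC)]))
E
```

```text
time_s: 12.6
tcp_pos: [0.5662, 0.0047, 0.0844]
eef_rot: [-179.7, 0.1, -103.6]
contact_force: [0.6, 0.8, 0.4]
gripper_width: 0.0579
gripper_force: 0.0
time_s: 13.27
tcp_pos: [0.4202, -0.0668, 0.0817]
eef_rot: [-179.9, 0.0, -75.3]
contact_force: [0.0, -0.1, 0.3]
gripper_width: 0.0578
gripper_force: 0.0
module1 0.91 [ 0.403  -0.2451] -17.7 0.111 ('both', array([ 0.4028, -0.2446]), np.float64(-15.8))
module1 0.8 [0.6142 0.0026] -15.0 0.075 ('both', array([0.6126, 0.0026]), np.float64(-14.1))
module1 0.77 [ 0.3689 -0.3366] -28.2 0.098 ('both', array([ 0.369 , -0.3383]), np.float64(-26.9))
fanless 0.5 [ 0.4031 -0.1673] -70.9 0.815 ('both', array([ 0.4273, -0.1681]), np.float64(2.1))
carrier 0.8 [ 0.5971 -0.0615] -13.8 0.264 ('both', array([ 0.5973, -0.0625]), np.float64(-13.1))
```

View pics/m2.png

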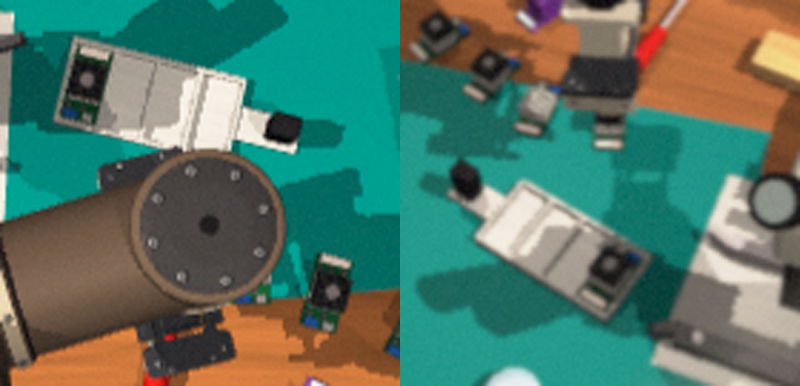

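```bash
python3 -m creep '[[58,-0.13,-0.32,-0.8,0,0,3],[58,0,0,-1,0,0,0],[58,0,0,-0.98,0,0,0],[58,0,0,0,0,0,0],[30,0,0,0,0,0,0],[30,0,0,0,0,0,0],[30,0,0,0,0,0,0],[30,0,0,0,0,0,0]]' 25
python3 -m creep '[[30,0,0,0,0,0,0],[30,0,0,0.8,0,0,0],[30,0,0,1,0,0,0],[30,0,0,1,0,0,0],[30,0,0,0,0,0,0],[30,0,0,0,0,0,0]]'
```

```text
time_s: 14.33
tcp_pos: [0.419, -0.0735, 0.0128]
eef_rot: [-179.9, -0.0, -72.6]
contact_force: [-0.2, -0.1, 0.0]
gripper_width: 0.0367
gripper_force: 0.0
time_s: 14.83
tcp_pos: [0.419, -0.0735, 0.0832]
eef_rot: [-179.7, 0.0, -72.6]
contact_force: [-0.5, -0.8, -1.4]
gripper_width: 0.0338
gripper_force: 25.0
```

```bash
python3 -m creep '[[30,0.92,0.17,0,0,0,-3.86],[30,0.92,0.17,0,0,0,-3.86],[30,0.92,0.17,0,0,0,-3.86],[30,0.92,0.17,0,0,0,-3.86],[30,0.92,0.17,0,0,0,-3.86],[30,0.92,0.17,0,0,0,-3.86],[30,0.92,0.17,0,0,0,-3.86],[30,0.89,0.15,0,0,0,-3.86]]'
python3 -m creep '[[30,0,0,-0.5,0,0,0],[30,0,0,-0.5,0,0,0],[30,0,0,0,0,0,0],[30,0,0,0,0,0,0]]'
```

```text
time_s: 15.5
tcp_pos: [0.6015, -0.0402, 0.0801]
eef_rot: [179.9, -0.0, -103.7]
contact_force: [0.5, 0.7, -0.9]
gripper_width: 0.0337
gripper_force: 25.0
time_s: 15.83
tcp_pos: [0.5998, -0.0406, 0.055]
eef_rot: [179.8, -0.1, -103.5]
contact_force: [0.1, 0.5, -1.3]
gripper_width: 0.0338
gripper_force: 25.0
```

```bash
python3 -m creep '[[30,0.1,0.03,0,0,0,0],[30,0,0,-0.7,0,0,0],[30,0,0,-0.4,0,0,0],[30,0,0,-0.2,0,0,0],[30,0,0,-0.15,0,0,0],[30,0,0,-0.05,0,0,0],[30,0,0,0,0,0,0]]'
```

```text
time_s: 16.42
tcp_pos: [0.6037, -0.0396, 0.0191]
eef_rot: [180.0, -0.0, -103.5]
contact_force: [0.3, -0.7, -1.1]
gripper_width: 0.034
gripper_force: 25.0
```

```bash
python3 -m creep '[[30,0,0,-0.08,0,0,0],[54,0,0,0,0,0,0],[54,0,0,0,0,0,0],[54,0,0,0,0,0,0],[58,0,0,1,0,0,0],[58,0,0,1,0,0,0],[58,0,0,0.6,0,0,0],[58,-0.5,-0.5,0,0,0,0]]'
python3 -m creep '[[58,-0.95,-0.95,0,0,0,0],[58,-0.95,-0.95,0,0,0,0],[58,-0.95,-0.95,0,0,0,0],[58,-0.95,-0.95,0,0,0,0],[58,-0.95,-0.95,0,0,0,0],[58,-0.95,-0.95,0,0,0,0],[58,-0.95,-0.95,0,0,0,-1],[58,-0.8,-0.95,0,0,0,0]]'
python3 -m creep '[[58,0,0,0,0,0,0],[58,0,0,0,0,0,0]]'
python3 meas.py m3
```

```text
time_s: 17.08
tcp_pos: [0.5956, -0.0506, 0.0863]
eef_rot: [-179.6, 0.1, -103.3]
contact_force: [1.5, 0.0, 0.5]
gripper_width: 0.0578
gripper_force: 0.0
time_s: 17.75
tcp_pos: [0.4033, -0.2429, 0.0825]
eef_rot: [-180.0, 0.0, -104.5]
contact_force: [0.3, -0.8, -0.7]
gripper_width: 0.0583
gripper_force: 0.0
time_s: 17.92
tcp_pos: [0.4042, -0.2431, 0.0826]
eef_rot: [-179.9, 0.0, -104.6]
contact_force: [0.5, 0.5, -0.7]
gripper_width: 0.0577
gripper_force: 0.0
module1 0.89 [ 0.6039 -0.0395] -12.7 0.101 ('both', array([ 0.6031, -0.0405]), np.float64(-14.6))
module1 0.88 [0.6131 0.005 ] -12.3 0.099 ('both', array([0.6118, 0.0034]), np.float64(-13.4))
module1 0.6 [ 0.3491 -0.319 ] -89.5 0.721 
carrier 0.78 [ 0.5923 -0.1328] -0.8 0.456
```

```bash
python3 -m creep '[[58,-0.06,-0.07,-0.8,0,0,0],[58,0,0,-1,0,0,0],[58,0,0,-1,0,0,0],[58,0,0,0,0,0,0],[30,0,0,0,0,0,0],[30,0,0,0,0,0,0],[30,0,0,0,0,0,0],[30,0,0,0,0,0,0]]' 25
python3 -m creep '[[30,0,0,0,0,0,0],[30,0,0,0.8,0,0,0],[30,0,0,1,0,0,0],[30,0,0,1,0,0,0],[30,0,0,0,0,0,0],[30,0,0,0,0,0,0]]'
```

```text
time_s: 18.98
tcp_pos: [0.4045, -0.2439, 0.0134]
eef_rot: [-179.9, 0.0, -104.5]
contact_force: [-0.7, 1.0, -0.1]
gripper_width: 0.0369
gripper_force: 0.0
time_s: 19.48
tcp_pos: [0.4046, -0.244, 0.0839]
eef_rot: [-179.7, 0.0, -104.5]
contact_force: [-0.5, 0.9, -1.4]
gripper_width: 0.0336
gripper_force: 25.0
```

```bash
python3 -m creep '[[30,0.94,0.8,0,0,0,0],[30,0.94,0.8,0,0,0,0],[30,0.94,0.8,0,0,0,0],[30,0.94,0.8,0,0,0,0],[30,0.94,0.8,0,0,0,1],[30,0.94,0.8,0,0,0,0],[30,0.94,0.8,0,0,0,0],[30,0.94,0.8,0,0,0,0]]'
python3 -m creep '[[30,0,0,-0.5,0,0,0],[30,0,0,-0.5,0,0,0],[30,0,0,0,0,0,0],[30,0,0,0,0,0,0]]'
```

```text
time_s: 20.15
tcp_pos: [0.5916, -0.0827, 0.0808]
eef_rot: [179.9, -0.0, -103.5]
contact_force: [0.2, -0.5, -0.3]
gripper_width: 0.034
gripper_force: 25.0
time_s: 20.48
tcp_pos: [0.5901, -0.084, 0.0556]
eef_rot: [179.8, -0.1, -103.5]
contact_force: [0.8, -1.0, -0.9]
gripper_width: 0.0338
gripper_force: 25.0
```

```bash
python3 -m creep '[[30,0.07,0,0,0,0,0],[30,0,0,-0.7,0,0,0],[30,0,0,-0.4,0,0,0],[30,0,0,-0.2,0,0,0],[30,0,0,-0.15,0,0,0],[30,0,0,-0.05,0,0,0],[30,0,0,0,0,0,0]]'
```

```text
time_s: 21.07
tcp_pos: [0.5932, -0.0839, 0.0196]
eef_rot: [180.0, -0.0, -103.5]
contact_force: [0.6, 0.2, -1.3]
gripper_width: 0.0339
gripper_force: 25.0
```

```bash
python3 -m creep '[[30,0,0,-0.08,0,0,0],[54,0,0,0,0,0,0],[54,0,0,0,0,0,0],[54,0,0,0,0,0,0],[58,0,0,1,0,0,0],[58,0,0,1,0,0,0],[58,0,0,0.6,0,0,0],[58,-0.5,-0.6,0,0,0,0]]'
python3 -m creep '[[58,-0.85,-0.95,0,0,0,-1.7],[58,-0.85,-0.95,0,0,0,-1.7],[58,-0.85,-0.95,0,0,0,-1.7],[58,-0.85,-0.95,0,0,0,-1.7],[58,-0.85,-0.95,0,0,0,-1.7],[58,-0.85,-0.95,0,0,0,-1.7],[58,-0.85,-0.95,0,0,0,-1.7],[58,-0.85,-0.95,0,0,0,-1.7]]'
python3 -m creep '[[58,-0.85,-0.95,0,0,0,0],[58,-0.82,-0.95,0,0,0,0],[58,0,0,0,0,0,0],[58,0,0,0,0,0,0],[58,0,0,0,0,0,0]]'
python3 meas.py m4
```

```text
time_s: 21.73
tcp_pos: [0.5851, -0.0975, 0.0867]
eef_rot: [-179.6, 0.1, -103.3]
contact_force: [0.9, 0.3, 0.2]
gripper_width: 0.0581
gripper_force: 0.0
time_s: 22.4
tcp_pos: [0.409, -0.2898, 0.0826]
eef_rot: [-180.0, 0.0, -117.2]
contact_force: [0.2, -0.5, 0.8]
gripper_width: 0.0581
gripper_force: 0.0
time_s: 22.82
tcp_pos: [0.3687, -0.3365, 0.0826]
eef_rot: [-180.0, 0.0, -117.1]
contact_force: [-0.0, 0.1, 0.2]
gripper_width: 0.0576
gripper_force: 0.0
module1 0.78 [0.6112 0.0046] -13.4 0.102 ('both', array([0.6111, 0.0033]), np.float64(-13.6))
module1 0.72 [ 0.5928 -0.0845] -13.3 0.078 ('both', array([ 0.592 , -0.0857]), np.float64(-13.0))
module1 0.7 [ 0.6039 -0.0398] -13.1 0.071 ('both', array([ 0.6034, -0.0407]), np.float64(-12.8))
module1 0.62 [ 0.364  -0.3492] -90.6 0.755 ('both', array([ 0.3689, -0.339 ]), np.float64(-30.2))
carrier 0.8 [ 0.594  -0.0786] -13.4 0.583 ('both', array([ 0.5976, -0.0634]), np.float64(-12.7))
```

```bash
python3 -m creep '[[58,0.01,-0.04,-0.8,0,0,0],[58,0,0,-1,0,0,0],[58,0,0,-1,0,0,0],[58,0,0,0,0,0,0],[30,0,0,0,0,0,0],[30,0,0,0,0,0,0],[30,0,0,0,0,0,0],[30,0,0,0,0,0,0]]' 25
python3 -m creep '[[30,0,0,0,0,0,0],[30,0,0,0.8,0,0,0],[30,0,0,1,0,0,0],[30,0,0,1,0,0,0],[30,0,0,0,0,0,0],[30,0,0,0,0,0,0]]'
```

```text
time_s: 23.88
tcp_pos: [0.3702, -0.3377, 0.014]
eef_rot: [-179.9, 0.0, -117.1]
contact_force: [-0.9, 0.7, 0.8]
gripper_width: 0.0364
gripper_force: 0.0
time_s: 24.38
tcp_pos: [0.3703, -0.3377, 0.0844]
eef_rot: [-179.8, 0.0, -117.1]
contact_force: [-0.5, 0.6, -1.6]
gripper_width: 0.0337
gripper_force: 24.9
```

```bash
python3 -m creep '[[30,0.95,0.935,0,0,0,1.7],[30,0.95,0.935,0,0,0,1.7],[30,0.95,0.935,0,0,0,1.7],[30,0.95,0.935,0,0,0,1.7],[30,0.95,0.935,0,0,0,1.7],[30,0.95,0.935,0,0,0,1.7],[30,0.95,0.935,0,0,0,1.7],[30,0.95,0.935,0,0,0,1.7]]'
python3 -m creep '[[30,0.9,0.93,0,0,0,0],[30,0,0,-0.5,0,0,0],[30,0,0,-0.5,0,0,0],[30,0,0,0,0,0,0],[30,0,0,0,0,0,0],[30,0,0,0,0,0,0]]'
```

```text
time_s: 25.05
tcp_pos: [0.5593, -0.1489, 0.0815]
eef_rot: [179.9, -0.0, -103.4]
contact_force: [1.1, -1.1, -0.9]
gripper_width: 0.0341
gripper_force: 24.9
time_s: 25.55
tcp_pos: [0.5814, -0.1274, 0.0575]
eef_rot: [180.0, -0.0, -103.5]
contact_force: [0.4, -0.2, -0.6]
gripper_width: 0.0336
gripper_force: 24.9
```

```bash
python3 -m creep '[[30,0,0,-0.7,0,0,0],[30,0,0,-0.5,0,0,0],[30,0,0,-0.2,0,0,0],[30,0,0,-0.15,0,0,0],[30,0,0,-0.05,0,0,0],[30,0,0,0,0,0,0]]'
python3 -m creep '[[30,0,0,-0.08,0,0,0],[54,0,0,0,0,0,0],[54,0,0,0,0,0,0],[54,0,0,0,0,0,0],[58,0,0,1,0,0,0],[58,0,0,1,0,0,0],[58,0,0,0.6,0,0,0],[58,-0.5,0,0,0,0,0]]'
```

```text
time_s: 26.05
tcp_pos: [0.582, -0.1273, 0.0183]
eef_rot: [-180.0, 0.0, -103.5]
contact_force: [0.9, -1.0, -0.6]
gripper_width: 0.0338
gripper_force: 24.9
time_s: 26.72
tcp_pos: [0.5734, -0.1271, 0.0845]
eef_rot: [-179.6, 0.1, -103.4]
contact_force: [1.0, 0.1, -0.1]
gripper_width: 0.0578
gripper_force: 0.0
```

```bash
python3 -m creep '[[58,-0.93,0.6,0,0,0,2.2],[58,-0.93,0.6,0,0,0,2.2],[58,-0.93,0.6,0,0,0,2.2],[58,-0.93,0.6,0,0,0,2.2],[58,-0.93,0.6,0,0,0,2.2],[58,-0.93,0.6,0,0,0,2.2],[58,0,0,0,0,0,0],[58,0,0,0,0,0,0]]'
python3 meas.py m5;  python3 - <<'E'
import cv2
a=cv2.imread('pics/m5_t.png')[105:240,230:370];b=cv2.imread('pics/m5_s.png')[150:280,160:300]
import numpy as np
cv2.imwrite('pics/m5.png',np.hstack([cv2.resize(a,(400,386),interpolation=cv2.INTER_CUBIC),cv2.resize(b,(400,386),interpolation=cv2.INTER_CUBIC)]))
E
```

```text
time_s: 27.38
tcp_pos: [0.4293, -0.0364, 0.0812]
eef_rot: [-179.9, 0.0, -90.2]
contact_force: [0.4, 0.4, 0.6]
gripper_width: 0.0579
gripper_force: 0.0
module1 0.88 [ 0.5994 -0.0849] -14.9 0.244 ('both', array([ 0.5918, -0.0843]), np.float64(-13.4))
module1 0.82 [0.6141 0.0035] -12.9 0.125 ('both', array([0.6128, 0.0025]), np.float64(-12.1))
module1 0.79 [ 0.6033 -0.0401] -11.2 0.097 ('both', array([ 0.6024, -0.0407]), np.float64(-11.9))
module1 0.65 [ 0.5825 -0.1259] -14.0 0.116 ('both', array([ 0.581 , -0.1267]), np.float64(-14.3))
fanless 0.62 [ 0.4279 -0.1684] 0.1 0.06 ('both', array([ 0.4286, -0.1682]), np.float64(0.2))
carrier 0.93 [ 0.5966 -0.0634] -13.5 0.744 ('both', array([ 0.597 , -0.0635]), np.float64(-13.0))
```

View pics/m5.png

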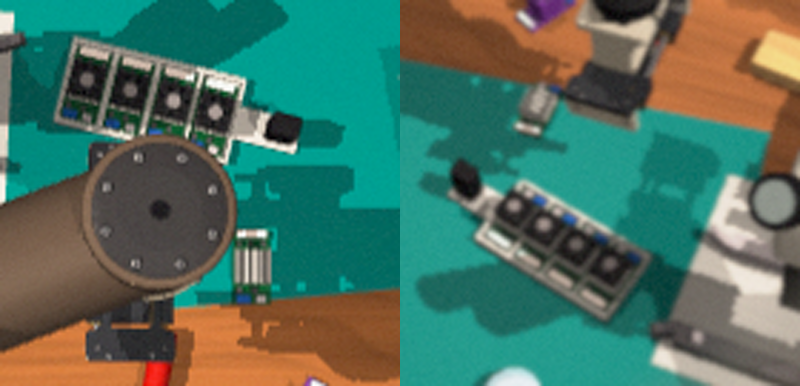

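```bash
python3 -m creep '[[58,-0.05,-0.9,0,0,0,0],[58,0,-0.9,0,0,0,0],[58,0,-0.9,0,0,0,0],[58,0,-0.9,0,0,0,0],[58,0,-0.9,0,0,0,0],[58,0,-0.76,-0.8,0,0,0],[58,0,0,-1,0,0,0],[58,0,0,0,0,0,0]]'
python3 -m creep '[[58,0,0,-0.6,0,0,0],[58,0,0,-0.46,0,0,0],[58,0,0,0,0,0,0],[30,0,0,0,0,0,0],[30,0,0,0,0,0,0],[30,0,0,0,0,0,0],[30,0,0,0,0,0,0],[30,0,0,0,0,0,0]]' 30
python3 -m creep '[[30,0,0,0,0,0,0],[30,0,0,0.8,0,0,0],[30,0,0,1,0,0,0],[30,0,0,1,0,0,0],[30,0,0,1,0,0,0],[30,0,0,0,0,0,0]]'
```

```text
time_s: 28.45
tcp_pos: [0.4256, -0.1696, 0.0321]
eef_rot: [179.6, 0.0, -90.5]
contact_force: [-1.5, 0.6, -0.1]
gripper_width: 0.058
gripper_force: 0.0
time_s: 29.12
tcp_pos: [0.429, -0.1685, 0.0098]
eef_rot: [-179.9, 0.0, -90.3]
contact_force: [-1.1, 2.6, 4.6]
gripper_width: 0.0338
gripper_force: 30.0
time_s: 29.62
tcp_pos: [0.4312, -0.1688, 0.1087]
eef_rot: [-179.6, -0.0, -90.2]
contact_force: [0.9, -0.7, -0.1]
gripper_width: 0.0337
gripper_force: 30.0
```

```bash
python3 - <<'E'
from h import *
np.set_printoptions(precision=4,suppress=True)
B=[box(-80,80,-80,80,0,62)]
ct=capture("top");cs=capture("scene");V=[]
for c in(ct,cs):
    d=outline_of(c,"basket")[0];V.append((c,d["region"]));print(d["conf"],d["bbox"],fit(V[-1:],B,[.565,-.405,.15]))
print(fit(V,B,[.565,-.405,.15]))
E
```

```text
0.58 [369.3, 116.0, 440.6, 185.0] (array([ 0.5647, -0.4148,  0.1816]), np.float64(0.11553037166595459))
0.81 [94.1, 167.5, 156.3, 216.5] (array([ 0.5649, -0.4178,  0.1676]), np.float64(0.030293941497802734))
(array([ 0.565 , -0.4165,  0.1767]), np.float64(0.07664388418197632))
```

```bash
python3 -m creep '[[30,0.49,-0.9,0.2,0,0,1.2],[30,0.49,-0.9,0.2,0,0,1.2],[30,0.49,-0.9,0,0,0,1.2],[30,0.49,-0.9,0,0,0,1.2],[30,0.49,-0.9,0,0,0,1.2],[30,0.49,-0.9,0,0,0,1.2],[30,0.49,-0.9,0,0,0,1.2],[30,0.49,-0.9,0,0,0,1.2]]'
python3 -m creep '[[30,0.49,-0.9,0,0,0,0],[30,0.49,-0.9,0,0,0,0],[30,0.49,-0.9,0,0,0,0],[30,0,0,0,0,0,0],[30,0,0,-0.8,0,0,0],[30,0,0,-0.8,0,0,0],[30,0,0,-0.8,0,0,0],[30,0,0,0,0,0,0]]'
```

```text
time_s: 30.48
tcp_pos: [0.5259, -0.3495, 0.1119]
eef_rot: [179.8, 0.1, -80.6]
contact_force: [0.8, 0.3, -0.2]
gripper_width: 0.0338
gripper_force: 30.0
time_s: 31.15
tcp_pos: [0.5596, -0.4141, 0.0476]
eef_rot: [179.6, 0.3, -80.8]
contact_force: [-0.5, -0.0, -2.5]
gripper_width: 0.0337
gripper_force: 30.0
```

```bash
python3 -m creep '[[30,0,0,-0.6,0,0,0],[30,0,0,0,0,0,0],[46,0,0,0,0,0,0],[46,0,0,0,0,0,0],[46,0,0,0,0,0,0],[46,0,0,1,0,0,0],[46,0,0,1,0,0,0],[46,0,0,1,0,0,0]]'
python3 -m creep '[[46,0,0,1,0,0,0],[46,-0.4,0.9,0,0,0,-2.8],[46,-0.4,0.9,0,0,0,-2.8],[46,-0.4,0.9,0,0,0,-2.8],[46,-0.4,0.9,0,0,0,-2.8],[46,-0.4,0.9,0,0,0,-2.8],[46,-0.4,0.9,0,0,0,-2.8],[46,-0.4,0.9,0,0,0,-2.8]]'
python3 -m creep '[[46,-1,0,0,0,0,-4],[46,-1,0,0,0,0,0],[46,0,0,0,0,0,0]]'
python3 meas.py m6;  python3 - <<'E'
import cv2
a=cv2.imread('pics/m6_t.png')[105:245,230:450];b=cv2.imread('pics/m6_s.png')[140:280,80:300]
import numpy as np
cv2.imwrite('pics/m6.png',np.hstack([cv2.resize(a,(400,255),interpolation=cv2.INTER_CUBIC),cv2.resize(b,(400,255),interpolation=cv2.INTER_CUBIC)]))
E
```

```text
time_s: 31.82
tcp_pos: [0.5632, -0.4161, 0.1158]
eef_rot: [-180.0, -0.0, -80.7]
contact_force: [-0.0, 0.6, -0.2]
gripper_width: 0.0458
gripper_force: 0.0
time_s: 32.48
tcp_pos: [0.493, -0.2577, 0.1403]
eef_rot: [-179.9, -0.0, -100.4]
contact_force: [-0.0, 1.1, 0.1]
gripper_width: 0.0457
gripper_force: 0.0
time_s: 32.73
tcp_pos: [0.4396, -0.2577, 0.1402]
eef_rot: [-180.0, 0.0, -104.3]
contact_force: [-0.3, 0.1, -0.5]
gripper_width: 0.0458
gripper_force: 0.0
module1 0.6 [0.6132 0.0037] -14.2 0.074 ('both', array([0.6132, 0.0037]), np.float64(-14.2))
fanless 0.33 [0.4553 0.197 ] 38.0 0.565 
carrier 0.58 [0.6433 0.013 ] -33.5 0.968
```

View pics/m6.png

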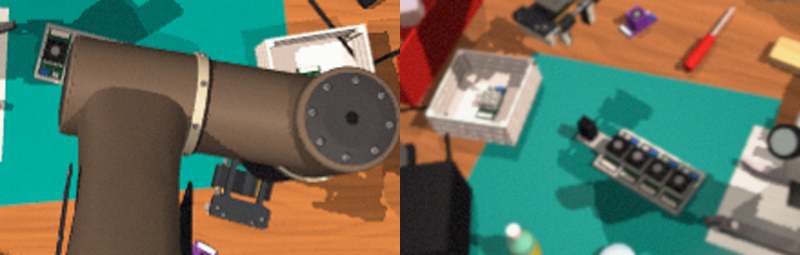

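```bash
python3 -m creep '[[70,0.85,0.42,0,0,0,0],[70,0.85,0.42,0,0,0,0],[70,0.85,0.42,0,0,0,0],[70,0.85,0.42,0,0,0,0],[70,0.85,0.42,0,0,0,1],[70,0.8,0.42,0,0,0,0],[70,0,0,-1,0,0,0],[70,0,0,0,0,0,0]]'
python3 -m creep '[[70,0,0,-0.5,0,0,0],[70,0,0,0,0,0,0],[70,0,0,0,0,0,0]]'
python3 - <<'E'
from h import *
c=capture("scene");
p=[.597,-.0617,np.deg2rad(-13.4)]
S=[(VP(p,[[0,-136.5,0]])[0],VP(p,[[0,-136.5,53]])[0],(0,0,255)),(VP(p,[[-12,-121.5,53]])[0],VP(p,[[12,-121.5,53]])[0],(0,255,0)),(VP(p,[[-45,91.5,12]])[0],VP(p,[[45,91.5,12]])[0],(0,255,0)),(VP(p,[[-45,-91.5,12]])[0],VP(p,[[-45,91.5,12]])[0],(0,255,0))]
overlay(c,S,160,280,160,270,5,"g1")
E
```

```text
time_s: 33.8
tcp_pos: [0.5684, -0.1944, 0.1098]
eef_rot: [179.7, -0.0, -103.3]
contact_force: [-2.1, 0.7, -1.0]
gripper_width: 0.0707
gripper_force: 0.0
time_s: 34.05
tcp_pos: [0.5687, -0.1958, 0.1013]
eef_rot: [179.9, -0.0, -103.3]
contact_force: [0.1, 0.2, 0.3]
gripper_width: 0.0698
gripper_force: 0.0
```

View pics/g1.png

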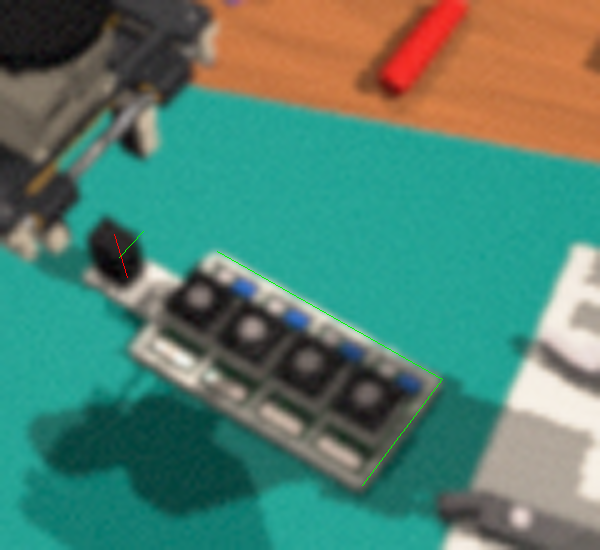

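```bash
python3 -m creep '[[70,-0.13,0.05,-1,0,0,0],[70,0,0,-1,0,0,0],[70,0,0,-1,0,0,0],[70,0,0,-0.5,0,0,0],[70,0,0,0,0,0,0],[20,0,0,0,0,0,0],[20,0,0,0,0,0,0],[20,0,0,0,0,0,0]]' 40
python3 -m creep '[[20,0,0,0,0,0,0],[20,0,0,0,0,0,0],[20,0,0,0,0,0,0],[20,0,0,0,0,0,0]]'
```

```text
time_s: 34.77
tcp_pos: [0.5674, -0.1945, 0.0158]
eef_rot: [-179.8, 0.0, -103.3]
contact_force: [-0.1, 0.5, -0.2]
gripper_width: 0.0552
gripper_force: 0.0
time_s: 35.1
tcp_pos: [0.5664, -0.1943, 0.0145]
eef_rot: [-180.0, 0.0, -103.3]
contact_force: [-0.2, 1.0, -1.3]
gripper_width: 0.0286
gripper_force: 0.0
```

```bash
python3 -m creep '[[20,0,0,0,0,0,0],[20,0,0,0,0,0,0],[20,0,0,0,0,0,0]]'
python3 -m creep '[[20,0.1,0,0,0,0,1.65],[20,0.1,0,0,0,0,1.65],[20,0.11,0,0,0,0,1.65],[20,0.11,0,0,0,0,1.65],[20,0.11,0,0,0,0,1.65],[20,0.11,0,0,0,0,1.65],[20,0.11,0,0,0,0,1.65],[20,0,0,0,0,0,0]]'
python3 - <<'E'
from h import *
c=capture("top");print(r.get_state()["tcp_pos"],r.get_state()["eef_rot"])
cs=capture("scene")
p=[.603,.2052,np.deg2rad(-1.8)];s=r.get_state();k=[s["tcp_pos"][0],s["tcp_pos"][1],np.deg2rad(s["eef_rot"][2]+90)]
S=vsegs(p,-59,1.6)
for a,b in(((-45,-91.5),(-45,91.5)),((45,-91.5),(45,91.5)),((-45,91.5),(45,91.5))): 
    A=VP(k,[[a[0],a[1]+136.5,12],[b[0],b[1]+136.5,12]]);S.append((A[0],A[1],(0,128,255)))
a=overlay(c,S,145,285,105,205,2.85);b=overlay(cs,S,190,345,185,305,2.58)
o=np.zeros((310,800,3),np.uint8);o[:a.shape[0],:a.shape[1]]=a[:310];o[:b.shape[0],400:400+b.shape[1]]=b[:310];cv2.imwrite("pics/s3.png",o)
E
```

```text
time_s: 35.35
tcp_pos: [0.5667, -0.1944, 0.0144]
eef_rot: [-180.0, 0.0, -103.3]
contact_force: [0.4, 0.3, 2.8]
gripper_width: 0.0237
gripper_force: 40.0
time_s: 36.02
tcp_pos: [0.586, -0.1944, 0.0144]
eef_rot: [-179.9, -0.0, -91.6]
contact_force: [0.8, 0.3, 3.3]
gripper_width: 0.024
gripper_force: 40.0
[ 0.58576111 -0.19439304  0.01438303] [-1.79931634e+02 -1.66425007e-02 -9.17284049e+01]
```

View pics/s3.png

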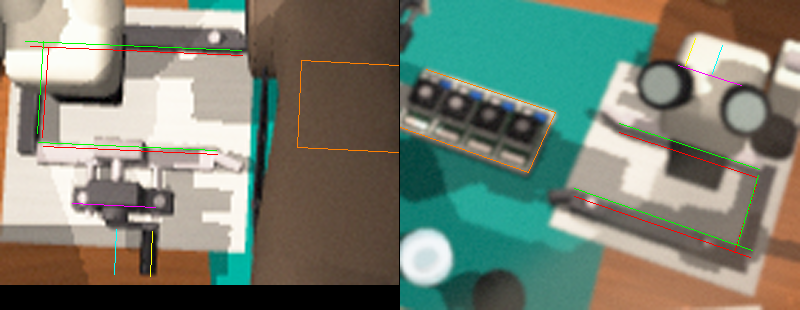

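```bash
python3 -m creep '[[20,0.01,0.4,0,0,0,0],[20,0.02,0.6,0,0,0,0],[20,0.02,0.6,0,0,0,0],[20,0.02,0.6,0,0,0,0],[20,0.02,0.6,0,0,0,0],[20,0.01,0.3,0,0,0,0]]'
python3 -m creep '[[20,0.01,0.4,0,0,0,0],[20,0.02,0.6,0,0,0,0],[20,0.02,0.6,0,0,0,0],[20,0.02,0.6,0,0,0,0],[20,0.02,0.6,0,0,0,0],[20,0.01,0.3,0,0,0,0]]'
```

```text
time_s: 36.62
tcp_pos: [0.587, -0.1166, 0.0144]
eef_rot: [180.0, -0.1, -91.8]
contact_force: [0.1, -8.1, 3.2]
gripper_width: 0.0237
gripper_force: 40.0
time_s: 37.12
tcp_pos: [0.5895, -0.0392, 0.0144]
eef_rot: [180.0, -0.1, -91.8]
contact_force: [0.0, -9.6, 4.4]
gripper_width: 0.0234
gripper_force: 40.0
```

```bash
python3 -m creep '[[20,0.01,0.4,0,0,0,0],[20,0.02,0.6,0,0,0,0],[20,0.02,0.6,0,0,0,0],[20,0.02,0.6,0,0,0,0],[20,0.02,0.6,0,0,0,0],[20,0.02,0.6,0,0,0,0],[20,0.01,0.3,0,0,0,0],[20,0.01,0.3,0,0,0,0]]'
python3 -m creep '[[20,0,0.1,0,0,0,0],[20,0,0.1,0,0,0,0]]'
```

```text
time_s: 37.78
tcp_pos: [0.5925, 0.0598, 0.0143]
eef_rot: [179.9, -0.1, -91.8]
contact_force: [-0.9, -9.8, 7.4]
gripper_width: 0.024
gripper_force: 40.0
time_s: 37.95
tcp_pos: [0.5925, 0.0645, 0.0144]
eef_rot: [179.9, -0.1, -91.8]
contact_force: [0.4, -10.4, 7.1]
gripper_width: 0.0239
gripper_force: 40.0
```

```bash
python3 -m creep '[[20,0,0.1,0,0,0,0],[20,0,0.08,0,0,0,0]]'
python3 -m creep '[[20,0,0.08,0,0,0,0]]';python3 -m creep '[[20,0,0.06,0,0,0,0]]'
```

```text
time_s: 38.12
tcp_pos: [0.5925, 0.0686, 0.0143]
eef_rot: [179.9, -0.1, -91.8]
contact_force: [-0.4, -9.3, 6.3]
gripper_width: 0.024
gripper_force: 40.0
time_s: 38.2
tcp_pos: [0.5924, 0.0705, 0.0143]
eef_rot: [179.9, -0.1, -91.8]
contact_force: [-0.1, -10.2, 7.5]
gripper_width: 0.0237
gripper_force: 40.0
time_s: 38.28
tcp_pos: [0.5924, 0.071, 0.0143]
eef_rot: [179.9, -0.2, -91.8]
contact_force: [4.8, -24.1, 5.0]
gripper_width: 0.024
gripper_force: 40.0
```

```bash
python3 -m creep '[[20,0.1,0,0,0,0,0],[20,0.05,0,0,0,0,0],[20,0,0,0,0,0,0]]';python3 -m creep '[[20,0.05,0,0,0,0,0],[20,0,0,0,0,0,0]]'
```

```text
time_s: 38.53
tcp_pos: [0.5933, 0.0708, 0.0144]
eef_rot: [179.6, -0.2, -91.8]
contact_force: [-11.8, -10.9, 18.2]
gripper_width: 0.0239
gripper_force: 40.1
time_s: 38.7
tcp_pos: [0.5937, 0.0707, 0.0144]
eef_rot: [179.6, -0.2, -91.8]
contact_force: [-13.7, -8.9, 20.1]
gripper_width: 0.0238
gripper_force: 40.1
```

```bash
python3 -m creep '[[50,0,0,0,0,0,0],[50,0,0,0,0,0,0],[50,0,0,0,0,0,0],[50,0,0,0,0,0,0],[50,0,0,0.5,0,0,0],[50,0,0,1,0,0,0],[50,0,0,1,0,0,0],[50,0,0,1,0,0,0]]'
python3 -m creep '[[50,-1,-0.6,0.4,0,0,7],[50,-1,-0.6,0,0,0,7],[50,-1,-0.6,0,0,0,7],[50,-1,-0.6,0,0,0,7],[50,-1,0,0,0,0,7],[50,-0.6,0,0,0,0,7],[50,0,0,0,0,0,7],[50,0,0,0,0,0,7]]'
python3 -m creep '[[44,-0.5,0.5,0,0,0,7],[44,-0.5,0.5,0,0,0,7],[44,0,0.5,0,0,0,7],[44,0,0.3,0,0,0,6],[44,0,0,0,0,0,6.4],[44,0,0,0,0,0,0]]'
python3 - <<'E'
from h import *
np.set_printoptions(precision=4,suppress=True)
c=capture("top");cs=capture("scene");s=r.get_state();print(s["tcp_pos"],s["eef_rot"],s["joints"])
V=[]
for q,C in((c,MOD),(cs,MOD)):
    print([(round(d["conf"],2),np.round(d["bbox"])) for d in search_frame(q,"module1") if d["conf"]>.4])
print([(d["conf"],d["bbox"],at(c,*cen(d["bbox"]),.06)) for d in search_frame(c,"crank_grip")])
p=[.603,.2065,np.deg2rad(-1.8)]
S=vsegs(p,-59,1.6)
a=overlay(c,S,145,285,105,235,2.85);b=overlay(cs,S,220,345,185,305,3.1)
o=np.zeros((372,800,3),np.uint8);o[:a.shape[0],:a.shape[1]]=a[:372];o[:b.shape[0],400:400+b.shape[1]]=b[:372];cv2.imwrite("pics/s4.png",o)
E
```

```text
time_s: 39.37
tcp_pos: [0.598, 0.0738, 0.102]
eef_rot: [179.9, -0.0, -91.7]
contact_force: [0.1, 0.5, 0.6]
gripper_width: 0.0499
gripper_force: 0.0
time_s: 40.03
tcp_pos: [0.4575, 0.0138, 0.1119]
eef_rot: [-179.9, -0.0, -35.4]
contact_force: [1.0, 0.2, 0.1]
gripper_width: 0.0504
gripper_force: 0.0
time_s: 40.53
tcp_pos: [0.4332, 0.0594, 0.1116]
eef_rot: [-180.0, -0.0, -2.0]
contact_force: [-0.1, 0.0, -0.6]
gripper_width: 0.044
gripper_force: 0.0
[0.4332 0.0588 0.1115] [-179.9992    0.0064   -2.5384] [ 33.7555   4.5084 -37.2938  -0.0059 -48.2025  53.7101]
[(0.84, array([191., 128., 207., 155.])), (0.74, array([208., 129., 221., 155.])), (0.67, array([178., 142., 189., 152.])), (0.66, array([330., 239., 349., 266.])), (0.57, array([390., 248., 413., 274.])), (0.53, array([  0.,  62., 236., 188.]))]
[(0.67, array([268., 242., 286., 260.])), (0.6, array([309., 254., 324., 278.])), (0.52, array([280., 245., 293., 268.])), (0.49, array([205., 141., 222., 162.])), (0.49, array([160., 129., 183., 142.])), (0.48, array([296., 254., 311., 270.]))]
[]
```

View pics/s4.png

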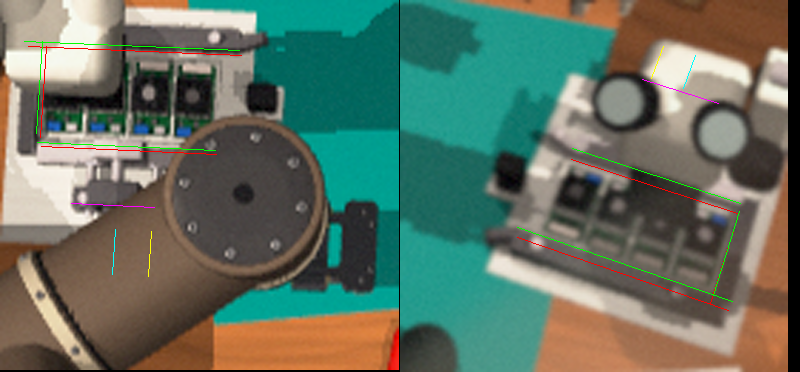

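```bash
python3 -m creep '[[44,-0.28,0.8,0,0,0,0.7],[44,0,0.8,0,0,0,0],[44,0,0.8,0,0,0,0],[44,0,0.8,0,0,0,0],[44,0,0.8,0,0,0,0],[44,0,0.68,0,0,0,0],[44,0,0,-0.8,0,0,0],[44,0,0,-0.8,0,0,0]]'
python3 -m creep '[[44,0,0,-0.8,0,0,0],[44,0,0,-0.42,0,0,0],[44,0,0,0,0,0,0],[8,0,0,0,0,0,0],[8,0,0,0,0,0,0],[8,0,0,0,0,0,0],[8,0,0,0,0,0,0],[8,0,0,0,0,0,0]]' 30
```

```text
time_s: 41.45
tcp_pos: [0.4271, 0.1773, 0.072]
eef_rot: [-179.9, -0.1, -1.7]
contact_force: [-0.5, -0.3, -0.6]
gripper_width: 0.044
gripper_force: 0.0
time_s: 42.12
tcp_pos: [0.4266, 0.176, 0.0418]
eef_rot: [-179.9, -0.1, -1.7]
contact_force: [1.0, 4.5, -0.8]
gripper_width: 0.0159
gripper_force: 2.6
```

```bash
python3 -m creep '[[8,0,0,0,0,0,0],[8,0,0,0,0,0,0],[8,0,0.19,-0.7,0,0,0],[8,0,0.51,-0.51,0,0,0],[8,0,0.7,-0.19,0,0,0],[8,0,0.7,0.19,0,0,0],[8,0,0.51,0.51,0,0,0],[8,0,0.19,0.7,0,0,0]]'
python3 -m creep '[[8,0,-0.19,0.7,0,0,0],[8,0,-0.51,0.51,0,0,0],[8,0,-0.7,0.19,0,0,0],[8,0,-0.7,-0.19,0,0,0],[8,0,-0.51,-0.51,0,0,0],[8,0,-0.19,-0.7,0,0,0]]'
```

```text
time_s: 42.78
tcp_pos: [0.4281, 0.2468, 0.041]
eef_rot: [179.9, -0.1, -1.5]
contact_force: [22.6, -15.3, -5.4]
gripper_width: 0.0151
gripper_force: 30.0
time_s: 43.28
tcp_pos: [0.4264, 0.1758, 0.0418]
eef_rot: [-179.8, -0.1, -1.7]
contact_force: [-3.7, 10.9, 2.6]
gripper_width: 0.0153
gripper_force: 30.0
```

```bash
python3 -m creep '[[8,0.01,0.19,-0.7,0,0,0],[8,0.02,0.51,-0.51,0,0,0],[8,0.02,0.7,-0.19,0,0,0],[8,0.02,0.7,0.19,0,0,0],[8,0.02,0.51,0.51,0,0,0],[8,0.01,0.19,0.7,0,0,0]]'
python3 -m creep '[[8,-0.01,-0.19,0.7,0,0,0],[8,-0.02,-0.51,0.51,0,0,0],[8,-0.02,-0.7,0.19,0,0,0],[8,0,0,0,0,0,0]]' 50
```

```text
time_s: 43.78
tcp_pos: [0.4279, 0.2467, 0.0402]
eef_rot: [179.9, 0.1, -1.6]
contact_force: [5.2, -5.9, -3.4]
gripper_width: 0.0149
gripper_force: 30.0
time_s: 44.12
tcp_pos: [0.427, 0.209, 0.0761]
eef_rot: [-179.9, -0.0, -1.7]
contact_force: [2.1, -0.4, -9.8]
gripper_width: 0.015
gripper_force: 50.0
```

```bash
python3 -m creep '[[8,-0.02,-0.35,-0.06,0,0,0],[8,0,-0.35,-0.13,0,0,0],[8,0,0,0,0,0,0]]'
python3 -m creep '[[8,0,-0.23,-0.18,0,0,0],[8,0,-0.22,-0.23,0,0,0],[8,0,0,0,0,0,0]]'
```

```text
time_s: 44.37
tcp_pos: [0.4269, 0.1942, 0.0716]
eef_rot: [-179.8, -0.1, -1.7]
contact_force: [-7.6, 9.9, 1.0]
gripper_width: 0.0147
gripper_force: 50.0
time_s: 44.62
tcp_pos: [0.4266, 0.1833, 0.062]
eef_rot: [-179.8, -0.0, -1.6]
contact_force: [-15.0, 10.9, 16.0]
gripper_width: 0.0145
gripper_force: 50.0
```

```bash
python3 -m creep '[[8,0,-0.1,-0.14,0,0,0],[8,0,0,0,0,0,0]]'
python3 -m creep '[[8,0,-0.07,-0.15,0,0,0],[8,0,0,0,0,0,0]]'
```

```text
time_s: 44.78
tcp_pos: [0.4267, 0.1812, 0.059]
eef_rot: [-179.8, -0.1, -1.6]
contact_force: [-16.6, 10.1, 19.6]
gripper_width: 0.0149
gripper_force: 50.0
time_s: 44.95
tcp_pos: [0.4267, 0.1794, 0.0555]
eef_rot: [-179.8, -0.1, -1.6]
contact_force: [-18.0, 9.4, 23.3]
gripper_width: 0.0146
gripper_force: 50.0
```

```bash
python3 -m creep '[[8,0,-0.04,-0.12,0,0,0],[8,0,0,0,0,0,0],[8,0,0,0,0,0,0],[8,0,0,0,0,0,0]]'
```

```text
time_s: 45.28
tcp_pos: [0.4266, 0.1782, 0.0528]
eef_rot: [-179.8, -0.0, -1.6]
contact_force: [-18.0, 8.8, 24.8]
gripper_width: 0.0144
gripper_force: 50.0
```

```bash
python3 -m creep '[[87,0,0,0,0,0,0],[87,0,0,0,0,0,0],[87,0,0,0,0,0,0],[87,0,0,0,0,0,0],[87,0,0,0,0,0,0],[87,0,0,0,0,0,0]]'
python3 -m creep '[[87,0,0.3,0,0,0,0],[87,0,0.3,0,0,0,0],[87,0,0.3,0.3,0,0,0],[87,0,0.2,0.5,0,0,0],[87,0,0,1,0,0,0],[87,0,0,1,0,0,0],[87,0,0,1,0,0,0],[87,0,0,0.5,0,0,0]]'
python3 - <<'E'
from h import *
c=capture("top");cs=capture("scene")
p=[.603,.2065,np.deg2rad(-1.8)]
S=vsegs(p,-45,12.65)
a=overlay(c,[],145,245,105,215,3.38);b=overlay(cs,S,240,345,185,305,3.1)
o=np.zeros((372,800,3),np.uint8);a=a[:372,:400];o[:a.shape[0],:a.shape[1]]=a;o[:b.shape[0],400:400+b.shape[1]]=b[:372];cv2.imwrite("pics/s5.png",o)
E
```

```text
time_s: 45.78
tcp_pos: [0.427, 0.1788, 0.0515]
eef_rot: [-179.8, -0.1, -1.6]
contact_force: [-7.9, 9.1, 0.5]
gripper_width: 0.0491
gripper_force: 4.6
time_s: 46.45
tcp_pos: [0.428, 0.2049, 0.162]
eef_rot: [-179.9, -0.2, -1.6]
contact_force: [0.4, 0.3, -0.5]
gripper_width: 0.0868
gripper_force: 0.0
```

View pics/s5.png

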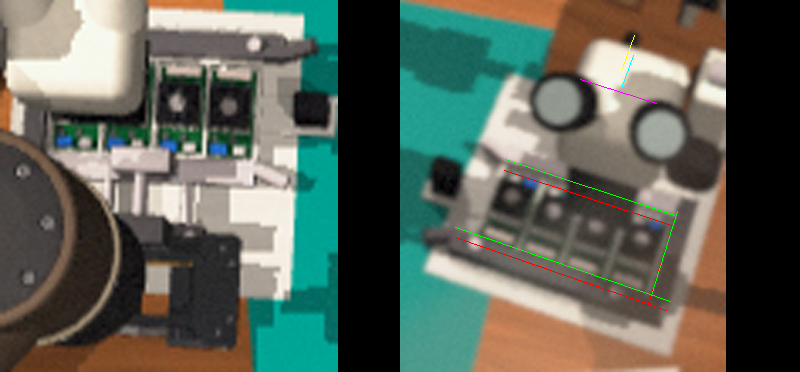

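```bash
python3 -m creep '[[87,0,-0.9,0.5,0,0,0],[87,0,-0.9,0,0,0,0],[87,0,-0.9,0,0,0,0],[87,0,-0.9,0,0,0,0],[87,0,-0.9,0,0,0,0],[87,0,-0.9,0,0,0,0],[87,0,-0.9,0,0,0,0],[87,0,-0.9,0,0,0,0]]'
python3 -m creep '[[87,0,-0.9,0,0,0,0],[87,0,-0.9,0,0,0,0],[87,0,-0.9,0,0,0,0],[87,0,-0.9,0,0,0,0],[87,0,0,0,0,0,0]]'
python3 - <<'E'
from h import *
c=capture("top");cs=capture("scene")
p=[.603,.2058,np.deg2rad(-1.8)]
print([(round(d["conf"],2),np.round(d["bbox"])) for d in search_frame(cs,"fanless")[:2]])
a=overlay(c,vsegs(p,-45,12.65)[-2:],145,245,125,215,4);b=overlay(c,vsegs(p,-45,12.65),145,245,125,215,4)
cv2.imwrite("pics/s6.png",np.hstack([a,b]))
E
```

```text
time_s: 47.22
tcp_pos: [0.4263, 0.0229, 0.1705]
eef_rot: [180.0, 0.1, -1.6]
contact_force: [1.5, 0.1, -0.1]
gripper_width: 0.0873
gripper_force: 0.0
time_s: 47.63
tcp_pos: [0.4259, -0.0684, 0.1702]
eef_rot: [180.0, 0.1, -1.8]
contact_force: [-0.1, 0.2, 1.3]
gripper_width: 0.0868
gripper_force: 0.0
[(0.5, array([122., 186., 135., 208.])), (0.49, array([295., 258., 312., 274.]))]
```

View pics/s6.png

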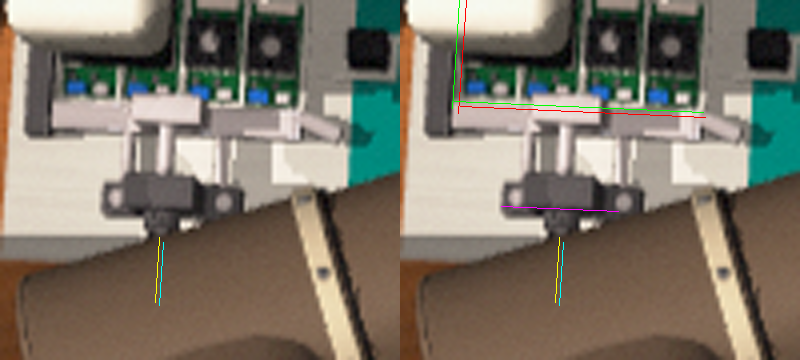

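```bash
python3 -m creep '[[87,0,-1,0,0,0,0],[87,0,-1,0,0,0,0],[87,0,-1,0,0,0,0],[87,0,-1,0,0,0,0],[87,0,-1,0,0,0,0],[87,0,-1,0,0,0,0],[87,0,-1,0,0,0,0],[87,0,-1,0,0,0,0]]'
python3 - <<'E'
from h import *
c=capture("top")
p=[.603,.2058,np.deg2rad(-1.8)]
print([(round(d["conf"],2),np.round(d["bbox"])) for d in search_frame(c,"fanless")[:2]])
a=overlay(c,vsegs(p,-45,12.65)[-2:],145,245,125,215,4);b=overlay(c,[],145,245,125,215,4)
cv2.imwrite("pics/s7.png",np.hstack([a,b]))
E
```

```text
time_s: 48.45
tcp_pos: [0.4272, -0.2661, 0.1707]
eef_rot: [-180.0, 0.0, -1.6]
contact_force: [-0.4, 0.7, 0.2]
gripper_width: 0.0868
gripper_force: 0.0
[(0.61, array([395., 140., 412., 154.]))]
```

View pics/s7.png

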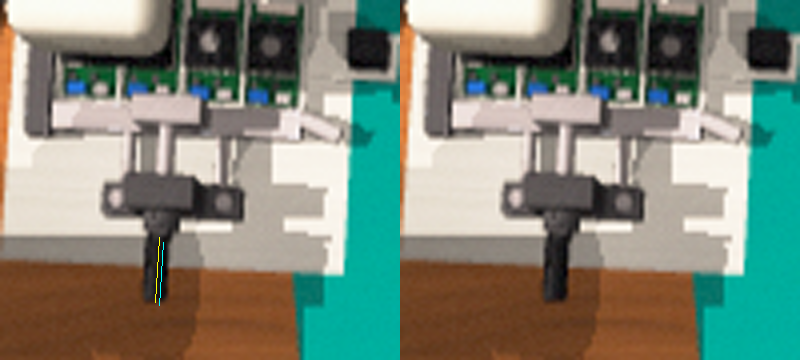

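```bash
python3 - <<'E'
from plant import close_job
print(close_job())
E
```

```text
the job is handed in; nothing more can be done
None
```

I handed the job in with all steps done, after about 48 s of the 210 s allowed; the hand-in gave no verdict. The four boards with fans lie flat in the carrier, the fanless board is in the basket, and the carrier is against the end stop. I wound the crank to its end and let go; it sprang back to the top, about 12.6 rad by the camera. I had no reading of the jaw's 6 N hold. The gripper is clear of everything.

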